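Stack and clamp brass blanks for gang drilling

ROBOT

A 6-joint arm with a two-finger parallel gripper is mounted at the origin on the work surface. World frame = base frame: x ahead of the robot, y to its left, z up, the work surface at z = 0. Lengths are in m, angles in rad, forces in N, time in s.
With the tool pointing down it reaches from about 0.3 to 0.875 m from the base axis. Payload 6.4 kg.
Tool frame: the origin (TCP) lies between the finger pads; the fingertips stand 25 mm ahead of it and the grasp point (between the pads) lies 6 mm ahead of it; z points along the fingers, y is the line along which they close (so a half turn about z gives the same grasp; the last joint's range is limited). The gripper opens to 85 mm and grips with 20 to 120 N. Pads are 22 mm wide; open, the fingers measure 114 mm over their backs; the gripper's body (76 mm by 85 mm) begins 54 mm behind the grasp point. The pads swing forward as they close: fully open they stand 13 mm farther back than shut.
Start: joints at [-1.458, 0.181, 1.607, -0, 1.354, -0.206], TCP at [0.18, -0.546, 0.235] pointing down, gripper open.
Joint ranges: [-2.99, 2.99], [-0.89, 2.07], [0.3, 2.58], [-1.14, 4.28], [0, 2.63], [-3.12, 3.12]. Speed limits (rad/s): [2.57, 2.57, 3.01, 3.14, 3.14, 3.14].

INTERFACE

Orientations are given as a unit quaternion [w, x, y, z].
In Python, from bench import ctrl gives the robot as it stands.
- The arm moves only by the tool servo_tool, never from a script. Its argument "series" is text: rows parted by semicolons, each of 7 numbers parted by spaces: the gripper command: -1 is fully open, 1 is shut, values between are in proportion, then the shift along the tool's x, y, z in m, then the turn, a rotation vector about the tool's x, y, z in degrees. A call has 1 to 12 rows; each row is the pose to reach, as a shift and turn from the pose commanded when the call began, along the tool's axes at that moment; what a row does not reach only later rows make up. A row lasts 1/12 s, in which the tool goes at most 41.7 mm and 7.16 degrees, less where a joint would pass 70% of its speed; a pose out of reach is approached as far as the arm can. A call with a gripper value outside its range is refused whole. The fingers move at their own pace and stop on an object; the grip force is fixed at half the most. Time passes only in rows, so rows that repeat a pose let the fingers close. It gives the time, the measured TCP pose, the force, the opening and the grip force at its end, in the units of the state.
- ctrl.get_obs(): the state, without advancing time (a new reading comes with each control period).
- ctrl.camera(name): name is "scene" or "top" or "wrist"; returns a dict with "img" (400x640x3 uint8, red, green, blue), "z_map" (400x640 float32, m along the optical axis (not along the pixel's ray), 0 where there is no reading), "fovy" (degrees; the focal length in pixels is half the picture's height over the tangent of half this angle, whatever the lens; pixels are square), "cx", "cy" (the principal point, pixels), "extrinsics" (4x4, takes a point from camera to world coordinates); the wrist camera has in their place "T_tool_cam" (4x4, takes a point from camera to tool coordinates, whose origin is the TCP and whose axes are the flange's). Camera axes: x right, y down, z forward; pixel columns grow to the right and rows downward; lengths in m; the calibration is good to about 2 mm. A picture is of the moment at which its call begins: read the wrist's pose just before it.
- ctrl.hand_in(): hands the job in; it is judged then, once.
The state is a dict: "time_s": time; "q": joint angles; "dq": joint speeds; "joint_efforts": joint torques, N m; "eef_pos": TCP position; "eef_rot": TCP orientation; "wrist_force": force on the tool from outside, world axes, zero at the start; "torque": the same for the moment, N m; "opening": opening from 0.0 (shut) to 1.0 (fully open); "grasp_force": force on a finger pad.
Only numpy, scipy, OpenCV 4.12 (cv2) and the standard library are available. Lean on these libraries where they do the work, as an engineer would, in place of code of your own. Each camera call takes 0.05 s, during which the arm holds its last target. There are 200 camera calls.

TASK

Get the work ready for gang drilling: take the two brass blanks off the sloped rack and stack them flat on the wooden backing block of the drilling fixture, then lay the steel drill template on top, so that the pile is square and its edges are flush with one another and with the block; set each bar down, do not drop it. Then close the toggle clamp by swinging its red handle all the way down, so that its rubber pad holds the pile, and let go. Leave the hammer, the oil bottle and the doming block where they are.

Things in the scene. Friction and masses are not known exactly. Their poses are not given: they have to be found in the camera images.
- rack: Fixed sloped rack: board 150 x 330 mm with black rubber face, green legs. The face rises at 25 degrees along the rack's +x and is 75 mm above the bench over the origin. Origin on the bench under the board's middle; x level, uphill; y across; z up. Three bars lie on it in a row along y, about 100 mm apart, lengths up the slope. A 6 mm lip runs along the foot of the slope, just below the bars' ends.
- blank_a: Loose brass bar 120 x 50 x 8 mm, about 0.4 kg. Origin at the centre of its underside; x along its 120 mm length, y across its 50 mm width, z out of its upper face. At the start it lies on the rack, tilted 25 degrees. Same as blank_b; either may go first.
- blank_b: Loose brass bar, the same as blank_a in size and axes, also on the rack.
- template: Loose steel drill template: bar 120 x 50 x 10 mm with four dark flush drill bushes near its corners, about 0.46 kg. Origin at the centre of its underside; x along its length, y across its width, z out of its upper face. On the rack at the start. It is the top layer of the pile; either end may face the clamp.
- fixture: Fixed drilling fixture: aluminium base plate 290 x 130 x 12 mm with the hardwood backing block at its -x end and the toggle clamp at its +x end. Origin on the bench under the handle's pivot; x from block to clamp, y across, z up. The base plate spans x = -207 to 83 mm, the clamp's riser (44 mm wide, top 40 mm above the bench) x = -40 to 40 mm.
- block_top (a point): Centre of the top face of the hardwood backing block, 117 mm from the fixture's origin towards -x and 32 mm above the bench. The block is 120 x 50 mm (length along the fixture's x), the outline of a bar, and stands 20 mm above the base plate. The bars are piled here. Axes as the fixture's.
- clamp_handle (a joint): Angle of the clamp's red handle (rad): 0 = open (handle 65 degrees above level, leaning away from the block), 1.134 = closed, at its stop (level, pointing along the fixture's +x). It pivots about the fixture's y 85 mm above the fixture's origin. Friction takes about 6 N at the grip, 10 N over the last few degrees, and holds it where it is left.
- handle_grip (a point): Point on the axis of the handle's red grip, 100 mm from the handle's pivot; the grip is a bar 21 mm thick, from 52 to 132 mm from the pivot. x points along the handle, away from its pivot.
- pressure_pad: Rubber pad, 20 mm across, on a sprung spindle at the end of the clamp's arm. Arm: 85 mm, pivot at x = -20, z = 80 mm in the fixture's frame; open it leans 20 degrees back past upright; it turns 1.69 times as far as the handle, the other way. Closed it is level and the pad presses the template with about 3 N if all bars are there. Origin on the arm's line; pad face 25 mm along its -z.
- hammer: Bystander: hammer 260 mm long lying on the bench. Origin under its middle.
- oil_bottle: Bystander: white plastic bottle 60 mm across, 150 mm tall, blue label, red cap. Origin at the centre of its base.
- doming_block: Bystander: round dark steel doming block 100 mm across, 32 mm tall. Origin at the centre of its base.
There are look-alikes about, which are no part of the job. Of the things shaped like the template, the steel one is meant. What is shaped like the blank_b but blue or purple is not meant.

How it is judged:
By the outcome, as a careful person would: the job done as asked, in the order asked, and still so for the second after the job is handed in, with the robot touching nothing.
It also fails if it takes over 72 s, if anything falls off the work surface, if the arm or the gripper's body presses on something with over 40 N, if the wrist force passes 120 N, or if a joint passes its speed limit or range.

## Working session

There is one attempt and no reset: what is moved stays moved. The work goes in short steps, Python scripts to look and compute and a tool call to move; the robot and the scene stay as the last step left them, time stands still between calls to the robot, and variables do not carry over. Pictures are saved under pics/ and viewed, at most 10 in all, crops included, and the job is handed in when it is done.

Besides the shell and the picture viewer there is one more tool, called after "Call:" as name(argument=value, ...) on one line, values as JSON. servo_tool: Moves the arm, as the interface text tells. Its arguments: {"type":"object","properties":{"series":{"type":"string"}},"required":["series"]}

```bash
ls; mkdir -p pics
cat > h.py <<'E'
import numpy as np, cv2
from bench import ctrl
from scipy.spatial.transform import Rotation as R
def RT(o):
    T=np.eye(4); w,x,y,z=o["eef_rot"]; T[:3,:3]=R.from_quat([x,y,z,w]).as_matrix(); T[:3,3]=o["eef_pos"]; return T
def shot(name):
    o=ctrl.get_obs(); c=ctrl.camera(name)
    c["T"]=c["extrinsics"] if "extrinsics" in c else RT(o)@c["T_tool_cam"]
    c["f"]=200/np.tan(np.radians(c["fovy"])/2); return c
def ray(c,u,v):
    d=np.array([(u-c["cx"])/c["f"],(v-c["cy"])/c["f"],1]); return c["T"][:3,3],c["T"][:3,:3]@d
def onz(c,u,v,z):
    o,d=ray(c,u,v); return o+d*(z-o[2])/d[2]
def cloud(c):
    v,u=np.mgrid[0:400,0:640]; z=c["z_map"]
    P=np.stack([(u-c["cx"])/c["f"]*z,(v-c["cy"])/c["f"]*z,z],-1)
    P=P@c["T"][:3,:3].T+c["T"][:3,3]; P[z==0]=np.nan; return P
def save(c,n): cv2.imwrite("pics/"+n,cv2.cvtColor(c["img"],cv2.COLOR_RGB2BGR))
def draw2(a,b,n): cv2.imwrite("pics/"+n,cv2.cvtColor(np.vstack([a["img"],b["img"]]),cv2.COLOR_RGB2BGR))
E
python3 - <<'E'
from h import *
for n in ["top","scene"]:
    c=shot(n); save(c,n+".png"); np.savez(n,**c); print(n,c["fovy"],c["T"].round(3).tolist(),c["cx"],c["cy"])
print(ctrl.get_obs())
E
```

```text
pics
top 44.94991238915406 [[0.014, -0.987, 0.159, 0.349], [-1.0, -0.014, -0.002, 0.017], [0.004, -0.159, -0.987, 1.597], [0.0, 0.0, 0.0, 1.0]] 314.8198023128594 198.06278791126348
scene 47.151242337001236 [[0.581, 0.554, -0.597, 1.395], [0.814, -0.413, 0.409, -0.539], [-0.02, -0.723, -0.69, 1.052], [0.0, 0.0, 0.0, 1.0]] 321.62998367353157 201.25678212397779
{'time_s': 0.1, 'q': array([-1.45827555e+00,  1.81485820e-01,  1.60790269e+00,  8.62024837e-06,
        1.35382499e+00, -2.06321364e-01]), 'dq': array([ 0.00078265, -0.00161225, -0.00235823, -0.00048429,  0.00044279,
       -0.00020855]), 'joint_efforts': array([ 5.78044364e-04, -4.45877123e+01, -3.52236307e+01, -3.05594831e-04,
        4.11580782e-03,  2.85843191e-05]), 'eef_pos': array([ 0.18019418, -0.54551223,  0.2337661 ]), 'eef_rot': array([-8.09336846e-04,  9.87319176e-01,  1.58745671e-01,  4.21989413e-05]), 'wrist_force': array([-0.13500273,  0.31975264, -0.57114806]), 'torque': array([ 0.04355439,  0.01792588, -0.01844377]), 'grasp_force': 0.0, 'opening': 0.9988587708166116}
```

View pics/top.png

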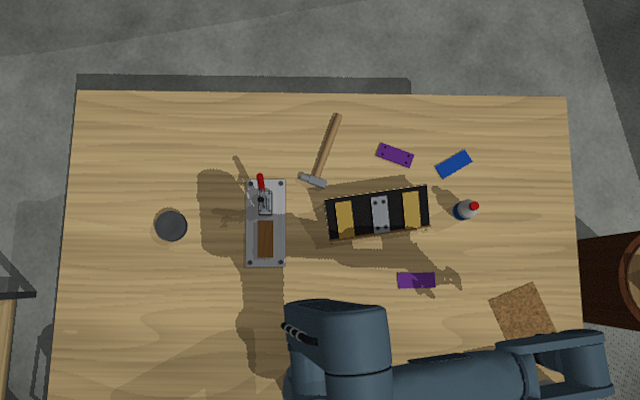

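View pics/scene.png

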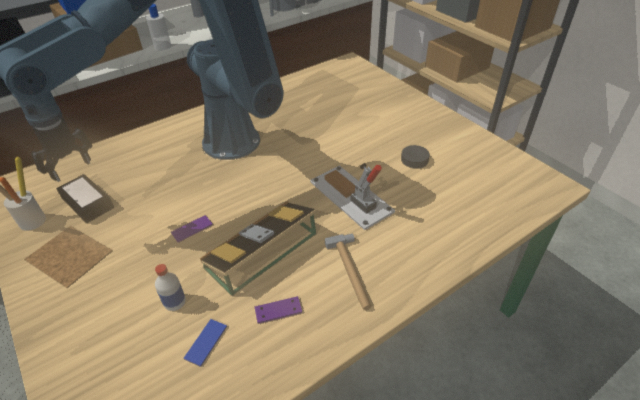

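The top view shows the rack at about (377,213), with brass at (345,217) and (412,210) and steel at (380,212). The block is at (264,239) and the red handle at (260,180). The scene view agrees.

```bash
cat > m.py <<'E'
from h import *
def ld(n): return dict(np.load(n+".npz"))
def comp(mask,seed,k=1):
    n,l=cv2.connectedComponents(mask.astype(np.uint8)); return l==l[seed[1],seed[0]]
def fit(c,seed,tol,name,er=0):
    img=cv2.GaussianBlur(c["img"],(3,3),0).astype(int); ref=img[seed[1],seed[0]]
    m=comp(np.abs(img-ref).max(-1)<tol,seed)
    if er: m=cv2.erode(m.astype(np.uint8),np.ones((3,3)))>0
    P=cloud(c)[m]; P=P[~np.isnan(P[:,0])]
    cen=np.median(P,0); U,S,V=np.linalg.svd(P-P.mean(0),full_matrices=False); n=V[2]*np.sign(V[2][2])
    r=cv2.minAreaRect(np.argwhere(m)[:,::-1].astype(np.float32))
    print(name,m.sum(),"cen",P.mean(0).round(4),"n",n.round(3),"long",V[0].round(3),"rms",(S[2]/len(P)**.5).round(5),"rect",np.round(r[0],1),np.round(r[1],1),round(r[2],1))
    return m
E
python3 - <<'E'
from m import *
t=ld("top"); s=ld("scene")
for nm,p,q in [("brassL",(345,217),(288,213)),("steel",(378,215),(259,233)),("brassR",(412,210),(229,253)),("block",(264,239),(340,181))]:
    fit(t,p,45,nm+" top",1); fit(s,q,45,nm+" scn",1)
P=cloud(t); 
for u,v in [(248,183),(282,183),(282,262),(248,262),(260,180),(262,196),(470,207),(170,225),(312,181),(333,215),(425,205)]: print(u,v,P[v,u].round(3))
E
```

```text
brassL top 354 cen [ 0.5386 -0.0776  0.0896] n [-0.416 -0.07   0.907] long [-0.904 -0.076 -0.42 ] rms 0.00293 rect [344.1 216.4] [28.3 13.5] 82.9
brassL scn 166 cen [ 0.5408 -0.0785  0.0865] n [-0.421 -0.06   0.905] long [0.904 0.056 0.424] rms 0.00114 rect [287.5 213.5] [21.6  9.9] 14.0
steel top 322 cen [ 0.5499 -0.1913  0.0889] n [-0.42  -0.068  0.905] long [-0.891 -0.159 -0.425] rms 0.0031 rect [379.9 211.1] [28.1 13.8] 84.3
steel scn 226 cen [ 0.5553 -0.1915  0.087 ] n [-0.422 -0.063  0.904] long [0.891 0.155 0.427] rms 0.0011 rect [256.4 232.7] [26.9 12.7] 20.0
brassR top 111357 cen [ 0.5406  0.0376 -0.0271] n [ 0.236 -0.032  0.971] long [-0.3    0.948  0.104] rms 0.11321 rect [326.5 199.5] [557. 399.] 0.0
brassR scn 73861 cen [ 0.4169  0.1787 -0.0771] n [0.019 0.094 0.995] long [ 0.083  0.992 -0.095] rms 0.19269 rect [324.7 226.4] [316.2 718.1] 73.9
block top 501 cen [0.467  0.1747 0.0328] n [ 0.003 -0.021  1.   ] long [-1.    -0.031  0.002] rms 0.00353 rect [264.5 238.5] [35. 13.] 90.0
block scn 23366 cen [-0.2588  0.0355  0.0323] n [-0.228  0.101  0.968] long [ 0.656 -0.719  0.229] rms 0.13578 rect [216.5 107. ] [433. 214.] 0.0
248 183 [0.652 0.237 0.015]
282 183 [0.653 0.124 0.02 ]
282 262 [0.393 0.117 0.024]
248 262 [0.391 0.228 0.016]
260 180 [0.626 0.176 0.2  ]
262 196 [0.585 0.174 0.157]
470 207 [ 0.562 -0.455  0.152]
170 225 [0.507 0.485 0.025]
312 181 [0.66  0.024 0.023]
333 215 [ 0.54  -0.044  0.085]
425 205 [ 0.576 -0.336  0.082]
```

```bash
cat >> h.py <<'E'
def frame(yaw,tilt=0):
    """tool axes: x along heading yaw (deg), z down; then tilted so z = -n of a slope rising along heading"""
    A=R.from_euler('z',yaw,degrees=True).as_matrix()@R.from_euler('y',-tilt,degrees=True).as_matrix()
    return A@np.diag([1.,-1,-1])
def plan(p,Rm,T=None):
    T=RT(ctrl.get_obs()) if T is None else T
    d=T[:3,:3].T@(np.array(p)-T[:3,3]); r=R.from_matrix(T[:3,:3].T@Rm).as_rotvec(degrees=True)
    print("shift",d.round(4),"turn",r.round(2),"rows",round(max(np.linalg.norm(d)/.0417,np.linalg.norm(r)/7.16),1))
    X=np.eye(4);X[:3,:3]=Rm;X[:3,3]=p;return X
E
python3 - <<'E'
from h import *
c=shot("wrist"); print(c["T_tool_cam"].round(3).tolist(),c["fovy"])
plan([0.5,-0.19,0.36],frame(8.6))
E
```

```text
[[-0.0, -0.954, -0.299, 0.077], [1.0, -0.001, 0.001, 0.001], [-0.001, -0.299, 0.954, -0.14], [0.0, 0.0, 0.0, 1.0]] 59.98412948814015
shift [ 0.4152 -0.2376 -0.1257] turn [-0.08 -0.01  9.67] rows 11.9
```

Call:
servo_tool(series="-1 0.1 -0.05 -0.1257 0 0 3;-1 0.415 -0.238 -0.126 0 0 9.7;-1 0.415 -0.238 -0.126 0 0 9.7;-1 0.415 -0.238 -0.126 0 0 9.7;-1 0.415 -0.238 -0.126 0 0 9.7;-1 0.415 -0.238 -0.126 0 0 9.7;-1 0.415 -0.238 -0.126 0 0 9.7;-1 0.415 -0.238 -0.126 0 0 9.7;-1 0.415 -0.238 -0.126 0 0 9.7;-1 0.415 -0.238 -0.126 0 0 9.7;-1 0.415 -0.238 -0.126 0 0 9.7;-1 0.415 -0.238 -0.126 0 0 9.7")

```text
time_s: 1.15
eef_pos: [0.4991, -0.1897, 0.3605]
eef_rot: [0.0, 0.997, 0.075, -0.0]
wrist_force: [0.7, -1.4, 0.3]
opening: 1.003
grasp_force: 0.0
```

Call:
servo_tool(series="-1 0 0 0 0 0 0;-1 0 0 0 0 0 0")

```text
time_s: 1.32
eef_pos: [0.4994, -0.1897, 0.3603]
eef_rot: [0.0, 0.997, 0.077, 0.0]
wrist_force: [-0.1, -0.6, -0.4]
opening: 0.999
grasp_force: 0.0
```

Run:
```python
from h import *
o=ctrl.get_obs(); print(o["eef_pos"],o["time_s"])
c=shot("wrist"); save(c,"w1.png"); np.savez("w1",**c)
```

```text
[ 0.49935802 -0.18970547  0.36028989] 1.3167
```

View pics/w1.png

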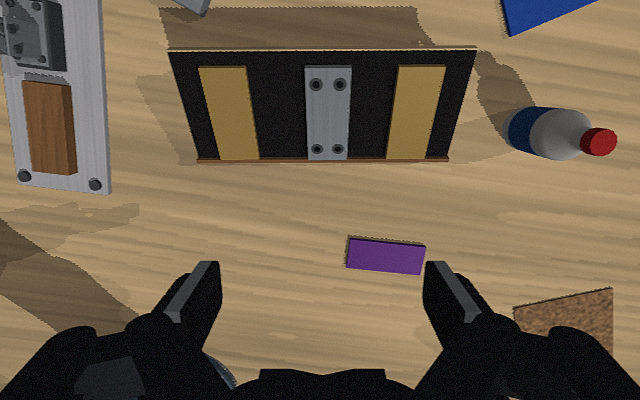

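The wrist view shows left brass at about (228,112), steel at (328,112), right brass at (416,112), with ends down at row 160, just by the lip. The block is at (50,125).

```bash
cat >> m.py <<'E'
def quad(m):
    cs,_=cv2.findContours(m.astype(np.uint8),cv2.RETR_EXTERNAL,cv2.CHAIN_APPROX_NONE); k=cv2.convexHull(max(cs,key=cv2.contourArea))
    # fit the four sides by lines, split by nearest minAreaRect/approx side
    for e in np.linspace(.01,.2,40):
        a=cv2.approxPolyDP(k,e*cv2.arcLength(k,True),True)
        if len(a)<=4: break
    a=a[:,0].astype(float); C=max(cs,key=cv2.contourArea)[:,0].astype(float); L=[]
    for i in range(4):
        p,q=a[i],a[(i+1)%4]; d=(q-p)/np.linalg.norm(q-p); s=(C-p)@d; h=np.abs((C-p)@[-d[1],d[0]]); n=np.linalg.norm(q-p)
        S=C[(s>.1*n)&(s<.9*n)&(h<3)]; vx,vy,x0,y0=cv2.fitLine(S.astype(np.float32),cv2.DIST_HUBER,0,.01,.01).ravel()
        nn=np.array([-vy,vx]); 
        if nn@(a.mean(0)-[x0,y0])>0: nn=-nn
        L.append((nn,nn@[x0,y0]+.5))   # contour runs through pixel centres: half a pixel outwards
    return np.array([np.linalg.solve([L[i-1][0],L[i][0]],[L[i-1][1],L[i][1]]) for i in range(4)])
def plane(c,m):
    P=cloud(c)[cv2.erode(m.astype(np.uint8),np.ones((5,5)))>0]; P=P[~np.isnan(P[:,0])]; cen=P.mean(0)
    n=np.linalg.svd(P-cen,full_matrices=False)[2][2]; return cen,n*np.sign(n[2])
def onplane(c,uv,cen,n):
    o,d=ray(c,*uv); return o+d*((cen-o)@n)/(d@n)
def bar(c,m,name,pl=None):
    q=quad(m); cen,n=pl or plane(c,m); X=np.array([onplane(c,u,cen,n) for u in q])
    e=[np.linalg.norm(X[i]-X[(i+1)%4]) for i in range(4)]
    if e[0]<e[1]: X=np.roll(X,-1,0); e=e[1:]+e[:1]
    ax=X[1]-X[0]+X[2]-X[3]; ax*=np.sign(ax[0]); ax/=np.linalg.norm(ax)
    print(name,"cen",X.mean(0).round(4),"n",n.round(3),"axis",ax.round(3),"yaw",np.degrees(np.arctan2(ax[1],ax[0])).round(2),"tilt",np.degrees(np.arctan2(ax[2],np.hypot(*ax[:2]))).round(1),"sides",(np.array(e)*1e3).round(1)); return X,n
def sat(c,kind,box):
    h=cv2.cvtColor(c["img"],cv2.COLOR_RGB2HSV).astype(int); H,S,V=h[...,0],h[...,1],h[...,2]
    m={"brass":(H>15)&(H<30)&(S>80)&(V>70),"steel":(S<60)&(V>80),"wood":(H<15)&(S>90)&(V>50)}[kind].astype(np.uint8)
    z=np.zeros_like(m); x0,y0,x1,y1=box; z[y0:y1,x0:x1]=m[y0:y1,x0:x1]
    z=cv2.morphologyEx(cv2.morphologyEx(z,cv2.MORPH_CLOSE,np.ones((3,3))),cv2.MORPH_OPEN,np.ones((3,3)))
    n,l,st,_=cv2.connectedComponentsWithStats(z); return l==1+np.argmax(st[1:,4])
E
python3 - <<'E'
from m import *
c=ld("w1")
img=c["img"]
for p in [(228,112),(416,112),(328,112),(40,110),(68,140),(280,112),(280,158)]: print(p,img[p[1],p[0]],cv2.cvtColor(img[p[1]:p[1]+1,p[0]:p[0]+1],cv2.COLOR_RGB2HSV).ravel(),cloud(c)[p[1],p[0]].round(4))
for nm,k,b in [("L","brass",(190,58,270,161)),("R","brass",(380,58,450,161)),("S","steel",(295,58,360,161)),("block","wood",(15,70,85,180))]:
    try: 
        m=sat(c,k,b); bar(c,m,nm)
    except Exception as e: print(nm,e)
E
```

```text
(228, 112) [133 110  58] [ 21 144 133] [ 0.5345 -0.0746  0.0845]
(416, 112) [146 118  71] [ 19 131 146] [ 0.568  -0.291   0.0845]
(328, 112) [108 109 115] [116  16 115] [ 0.5525 -0.1896  0.0878]
(40, 110) [114  80  54] [ 13 134 114] [0.4942 0.1822 0.0315]
(68, 140) [73 49 29] [ 14 154  73] [0.4588 0.1514 0.0272]
(280, 112) [17 17 13] [30 60 17] [ 0.5433 -0.1337  0.0778]
(280, 158) [54 34 18] [ 13 170  54] [ 0.4832 -0.1378  0.0514]
L cen [ 0.529  -0.0784  0.0829] n [-0.418 -0.065  0.906] axis [0.895 0.145 0.423] yaw 9.19 tilt 25.0 sides [121.8  51.2 121.8  50.9]
R cen [ 0.5627 -0.2889  0.0832] n [-0.418 -0.066  0.906] axis [0.894 0.145 0.424] yaw 9.22 tilt 25.1 sides [121.5  50.7 121.5  50.4]
S cen [ 0.5454 -0.19    0.0846] n [-0.417 -0.067  0.906] axis [0.895 0.145 0.422] yaw 9.18 tilt 25.0 sides [119.1  50.3 119.1  49.9]
block cen [0.4698 0.1712 0.0306] n [ 0.002 -0.109  0.994] axis [1.    0.023 0.   ] yaw 1.33 tilt 0.0 sides [120.   57.5 119.2  56.9]
```

Run:
```python
from m import *
n=np.array([-.418,-.0665,.906]); plan(np.array([.529,-.0784,.0829])+.09*n,frame(9.2,25))
```

```text
shift [ 0.0094 -0.1063  0.1953] turn [ 0.11 25.05 -0.5 ] rows 5.3
```

Call:
servo_tool(series="-0.46 0.0094 -0.1063 0.1953 0 25 -0.5;-0.46 0.0094 -0.1063 0.1953 0 25 -0.5;-0.46 0.0094 -0.1063 0.1953 0 25 -0.5;-0.46 0.0094 -0.1063 0.1953 0 25 -0.5;-0.46 0.0094 -0.1063 0.1953 0 25 -0.5;-0.46 0.0094 -0.1063 0.1953 0 25 -0.5;-0.46 0.0094 -0.1063 0.1953 0 25 -0.5;-0.46 0.0094 -0.1063 0.1953 0 25 -0.5")

```text
time_s: 2.03
eef_pos: [0.491, -0.086, 0.1644]
eef_rot: [-0.016, 0.973, 0.076, 0.215]
wrist_force: [0.3, -0.8, 0.6]
opening: 0.73
grasp_force: 0.0
```

Run:
```python
from m import *
c=shot("wrist"); save(c,"w2.png"); np.savez("w2",**c); o=ctrl.get_obs(); print(o["eef_pos"],o["opening"])
n=np.array([-.418,-.0665,.906]); plan(np.array([.529,-.0784,.0829])+.017*n,frame(9.2,25))
```

```text
[ 0.49225397 -0.08687289  0.16599763] 0.7301282198516842
shift [-0.0011 -0.0029  0.0742] turn [ 0.28 -0.06 -0.14] rows 1.8
```

View pics/w2.png

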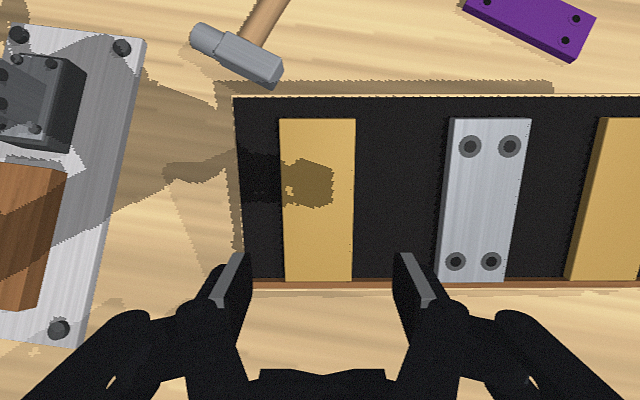

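Brass at about (318,200), parallel to the image columns; fingertips at (240,253) and (402,253), straddling it evenly.

Run:
```python
from m import *
c=ld("w2"); T=c["T_tool_cam"]
P=(cloud(c)-c["T"][:3,3])@c["T"][:3,:3]; P=P@T[:3,:3].T+T[:3,3]
for u0,u1 in [(200,255),(390,440)]:
    Q=P[245:320,u0:u1].reshape(-1,3); Q=Q[(Q[:,2]<.045)&(abs(Q[:,0])<.02)]
    print(len(Q),"zmax",np.percentile(Q[:,2],[90,99,100]).round(4),"x",np.percentile(Q[:,0],[1,99]).round(4),"y tips",np.percentile(Q[Q[:,2]>Q[:,2].max()-.006][:,1],[0,5,50,95,100]).round(4))
X,n=bar(c,sat(c,"brass",(260,110,375,282)),"L"); plan(X.mean(0)+.018*n,frame(9.2,25))
```

```text
2849 zmax [-0.0107 -0.0042 -0.0019] x [-0.0091  0.0134] y tips [-0.0375 -0.0358 -0.0307 -0.0305 -0.0304]
2713 zmax [-0.0104 -0.0043 -0.0019] x [-0.0095  0.0129] y tips [0.0312 0.0314 0.0317 0.0365 0.038 ]
L cen [ 0.5279 -0.078   0.0826] n [-0.418 -0.066  0.906] axis [0.895 0.143 0.423] yaw 9.11 tilt 25.0 sides [120.2  50.4 120.1  50. ]
shift [-0.0021 -0.0035  0.073 ] turn [ 0.28 -0.06 -0.14] rows 1.8
```

Run:
```python
from m import *
c=ld("w2"); T=c["T_tool_cam"]
P=(cloud(c)-c["T"][:3,3])@c["T"][:3,:3]; P=P@T[:3,:3].T+T[:3,3]
for u in (228,236,243,247):
    print(u,[(v,*(P[v,u]*1e3).round(0)) for v in range(246,310,6)])
```

```text
228 [(246, np.float64(-61.0), np.float64(-86.0), np.float64(153.0)), (252, np.float64(-66.0), np.float64(-86.0), np.float64(151.0)), (258, np.float64(-71.0), np.float64(-86.0), np.float64(149.0)), (264, np.float64(11.0), np.float64(-36.0), np.float64(-16.0)), (270, np.float64(11.0), np.float64(-35.0), np.float64(-21.0)), (276, np.float64(11.0), np.float64(-34.0), np.float64(-26.0)), (282, np.float64(11.0), np.float64(-33.0), np.float64(-30.0)), (288, np.float64(12.0), np.float64(-32.0), np.float64(-34.0)), (294, np.float64(11.0), np.float64(-31.0), np.float64(-38.0)), (300, np.float64(10.0), np.float64(-31.0), np.float64(-39.0)), (306, np.float64(9.0), np.float64(-30.0), np.float64(-41.0))]
236 [(246, np.float64(-60.0), np.float64(-78.0), np.float64(152.0)), (252, np.float64(11.0), np.float64(-36.0), np.float64(-5.0)), (258, np.float64(11.0), np.float64(-35.0), np.float64(-11.0)), (264, np.float64(12.0), np.float64(-33.0), np.float64(-17.0)), (270, np.float64(11.0), np.float64(-32.0), np.float64(-21.0)), (276, np.float64(12.0), np.float64(-31.0), np.float64(-27.0)), (282, np.float64(
[... 978 characters left out ...]
(-22.0))]
247 [(246, np.float64(-35.0), np.float64(-55.0), np.float64(98.0)), (252, np.float64(11.0), np.float64(-31.0), np.float64(-6.0)), (258, np.float64(10.0), np.float64(-31.0), np.float64(-9.0)), (264, np.float64(7.0), np.float64(-31.0), np.float64(-9.0)), (270, np.float64(5.0), np.float64(-31.0), np.float64(-10.0)), (276, np.float64(3.0), np.float64(-31.0), np.float64(-11.0)), (282, np.float64(0.0), np.float64(-31.0), np.float64(-12.0)), (288, np.float64(-2.0), np.float64(-31.0), np.float64(-12.0)), (294, np.float64(-4.0), np.float64(-31.0), np.float64(-14.0)), (300, np.float64(-7.0), np.float64(-30.0), np.float64(-15.0)), (306, np.float64(-9.0), np.float64(-30.0), np.float64(-15.0))]
```

Call:
servo_tool(series="-0.46 -0.001 -0.002 0.03 0 0 0;-0.46 -0.002 -0.003 0.055 0 0 0;-0.46 -0.002 -0.003 0.055 0 0 0;-0.46 -0.002 -0.003 0.055 0 0 0;-0.46 -0.002 -0.003 0.055 0 0 0")

```text
time_s: 2.5
eef_pos: [0.5136, -0.0802, 0.116]
eef_rot: [-0.015, 0.973, 0.077, 0.217]
wrist_force: [1.1, -0.1, 0.6]
opening: 0.723
grasp_force: 0.0
```

```bash
cat >> m.py <<'E'
def toolpts(c):
    T=c["T_tool_cam"]; P=(cloud(c)-c["T"][:3,3])@c["T"][:3,:3]; return P@T[:3,:3].T+T[:3,3]
E
python3 - <<'E'
from m import *
c=shot("wrist"); save(c,"w3.png"); np.savez("w3",**c); o=ctrl.get_obs(); print(o["eef_pos"],o["opening"],o["wrist_force"])
P=toolpts(c)
for u in (315,280,350):
  print(u,[(v,*(P[v,u]*1e3).round(1).tolist()) for v in range(100,330,25)])
for s in (-1,1):
  Q=P.reshape(-1,3);Q=Q[(Q[:,1]*s>.025)&(Q[:,1]*s<.034)&(abs(Q[:,0])<.013)&(Q[:,2]<.02)]; print("tip z",Q[:,2].max(),"inner y",np.abs(Q[:,1]).min())
n=np.array([-.418,-.0665,.906]); plan(np.array([.528,-.078,.0828])+.0*n,frame(9.2,25))
E
```

```text
[ 0.51363999 -0.08027531  0.11635608] 0.7317611312939084 [-0.0744226  -0.88809021  0.68992373]
315 [(100, 71.8, -2.9, 47.7), (125, 59.3, -2.9, 44.8), (150, 47.4, -2.9, 37.6), (175, 34.8, -2.9, 35.4), (200, 21.0, -3.0, 36.2), (225, 6.8, -3.1, 35.9), (250, -8.5, -3.2, 36.7), (275, -23.5, -3.2, 35.4), (300, -40.5, -3.3, 36.4), (325, -58.2, -3.5, 36.8)]
280 [(100, 71.9, -20.9, 45.9), (125, 59.4, -21.1, 44.2), (150, 47.6, -20.6, 36.3), (175, 34.3, -21.2, 37.2), (200, 20.7, -21.7, 37.2), (225, 6.6, -22.1, 36.5), (250, -8.2, -22.6, 36.1), (275, -23.7, -23.2, 35.9), (300, -41.0, -23.9, 37.2), (325, -58.2, -24.5, 36.9)]
350 [(100, 71.8, 15.3, 47.4), (125, 59.4, 15.3, 44.1), (150, 47.7, 15.0, 36.0), (175, 34.4, 15.3, 36.8), (200, 20.8, 15.7, 36.7), (225, 6.4, 16.0, 36.9), (250, -7.9, 16.3, 35.5), (275, -24.0, 16.7, 36.4), (300, -40.4, 17.1, 36.2), (325, -58.0, 17.6, 36.6)]
tip z -0.001624985555892522 inner y 0.02703055688313908
tip z -0.0019962865960373166 inner y 0.0279135720426759
shift [-0.0011 -0.0001  0.0366] turn [ 0.3  -0.15 -0.07] rows 0.9
```

View pics/w3.png

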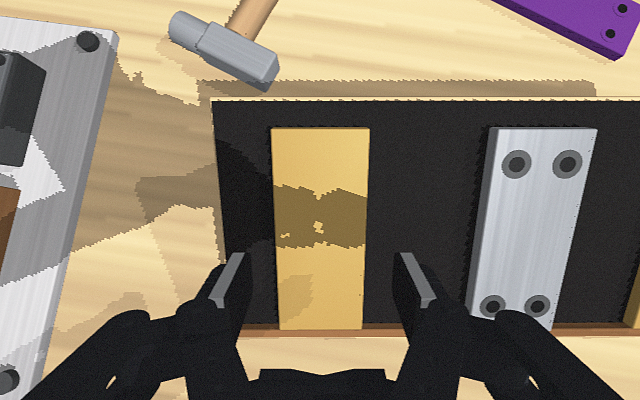

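The camera puts the fingertips about 38 mm above the bar, more than the text implies. I'm descending part-way to check which one is right.

Call:
servo_tool(series="-0.46 -0.001 0 0.01 0.3 0 0;-0.46 -0.001 0 0.018 0.3 0 0;-0.46 -0.001 0 0.018 0.3 0 0;-0.46 -0.001 0 0.018 0.3 0 0")

```text
time_s: 2.88
eef_pos: [0.5192, -0.078, 0.0979]
eef_rot: [-0.019, 0.973, 0.078, 0.216]
wrist_force: [-0.1, -0.3, 0.4]
opening: 0.729
grasp_force: 0.0
```

Run:
```python
from m import *
c=shot("wrist"); save(c,"w4.png"); np.savez("w4",**c); o=ctrl.get_obs(); print(o["eef_pos"],o["opening"],o["wrist_force"])
P=toolpts(c)
for u in (315,290):
  print(u,[(v,*(P[v,u]*1e3).round(1).tolist()) for v in range(100,330,25)])
for s in (-1,1):
  Q=P.reshape(-1,3);Q=Q[(Q[:,1]*s>.029)&(Q[:,1]*s<.034)&(abs(Q[:,0])<.013)&(Q[:,2]<.03)]; print("tip z",Q[:,2].max())
```

```text
[ 0.51921583 -0.07804826  0.09798308] 0.7346573372148502 [ 0.56369965 -0.3229629  -0.62825645]
315 [(100, 72.4, -2.5, 25.1), (125, 61.2, -2.6, 25.4), (150, 50.9, -2.5, 16.8), (175, 39.0, -2.5, 17.7), (200, 27.0, -2.6, 17.2), (225, 14.3, -2.7, 17.1), (250, 0.7, -2.8, 17.6), (275, -13.1, -2.8, 17.2), (300, -28.1, -2.9, 17.8), (325, -43.0, -3.0, 17.1)]
290 [(100, 72.4, -13.9, 25.5), (125, 61.2, -14.2, 25.1), (150, 50.6, -13.9, 18.2), (175, 39.1, -14.2, 17.6), (200, 26.9, -14.5, 17.5), (225, 14.0, -14.9, 17.8), (250, 0.1, -15.3, 18.8), (275, -13.2, -15.6, 17.5), (300, -27.9, -16.0, 17.6), (325, -43.4, -16.4, 17.6)]
tip z 0.02694132550393205
tip z 0.02687505481236141
```

View pics/w4.png

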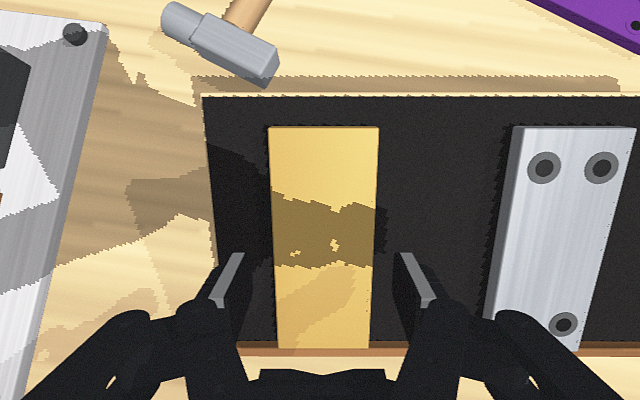

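Still clear, with no force. The fingers flank the bar at (240,255) and (402,255). I'm continuing in small force-watched steps.

Call:
servo_tool(series="-0.46 0 -0.002 0.003 0 0 0;-0.46 0 -0.002 0.005 0 0 0;-0.46 0 -0.002 0.005 0 0 0")

```text
time_s: 3.18
eef_pos: [0.5207, -0.0752, 0.0927]
eef_rot: [-0.019, 0.973, 0.078, 0.216]
wrist_force: [0.2, 1.2, 0.1]
opening: 0.726
grasp_force: 0.0
```

Call:
servo_tool(series="-0.46 0 0 0.002 0 0 0;-0.46 0 0 0.004 0 0 0")

```text
time_s: 3.35
eef_pos: [0.5226, -0.0753, 0.0892]
eef_rot: [-0.019, 0.973, 0.078, 0.216]
wrist_force: [0.9, 0.3, -0.4]
opening: 0.728
grasp_force: 0.0
```

Run:
```python
from m import *
c=shot("wrist"); np.savez("w5",**c); o=ctrl.get_obs(); print(o["eef_pos"],o["opening"],o["wrist_force"])
P=toolpts(c)
for v in (260,270,285):
  print(v,[(u,*(P[v,u]*1e3).round(1).tolist()) for u in range(200,270,6)])
```

```text
[ 0.52246054 -0.07517713  0.08884042] 0.7335362305687562 [-0.84019135  0.44283893  0.84484667]
260 [(200, -37.7, -85.3, 81.0), (206, -37.8, -81.1, 81.2), (212, -37.5, -76.7, 80.7), (218, -4.2, -51.2, 16.4), (224, -4.1, -48.1, 16.3), (230, 11.1, -36.5, -13.0), (236, 11.6, -33.9, -13.9), (242, 11.2, -31.7, -13.1), (248, 7.8, -30.8, -6.7), (254, -3.6, -33.0, 15.3), (260, -4.3, -30.3, 16.7), (266, -4.2, -27.2, 16.5)]
270 [(200, -43.6, -84.7, 77.4), (206, -44.3, -80.9, 78.7), (212, 7.0, -44.0, -13.7), (218, 7.4, -41.3, -14.5), (224, 11.8, -36.4, -22.4), (230, 11.2, -34.4, -21.3), (236, 11.4, -32.0, -21.8), (242, 9.3, -30.7, -18.0), (248, 4.4, -30.5, -9.0), (254, -9.8, -33.5, 16.5), (260, -9.5, -30.4, 16.0), (266, -9.7, -27.5, 16.4)]
285 [(200, -52.4, -83.9, 72.3), (206, 7.7, -42.4, -26.3), (212, 7.2, -40.4, -25.5), (218, 11.4, -35.9, -32.3), (224, 10.9, -34.0, -31.6), (230, 11.8, -31.4, -33.0), (236, 8.8, -30.7, -28.1), (242, 3.9, -30.6, -20.0), (248, -2.5, -30.8, -9.6), (254, -17.8, -33.8, 15.6), (260, -18.3, -31.0, 16.4), (266, -18.2, -27.8, 16.2)]
```

Call:
servo_tool(series="-0.46 0 -0.001 0.002 0 0 0;-0.46 0 -0.001 0.003 0 0 0")

```text
time_s: 3.57
eef_pos: [0.5235, -0.0739, 0.0862]
eef_rot: [-0.019, 0.973, 0.078, 0.215]
wrist_force: [1.1, -0.6, 0.0]
opening: 0.729
grasp_force: 0.0
```

Call:
servo_tool(series="-0.46 0 0 0.002 0 0 0;-0.46 0 0 0.003 0 0 0")

```text
time_s: 3.73
eef_pos: [0.5248, -0.0738, 0.0836]
eef_rot: [-0.019, 0.973, 0.078, 0.216]
wrist_force: [-0.6, -0.6, -0.3]
opening: 0.726
grasp_force: 0.0
```

Call:
servo_tool(series="-0.46 0 0 0.002 0 0 0;-0.46 0 0 0.003 0 0 0")

```text
time_s: 3.9
eef_pos: [0.5261, -0.0736, 0.0809]
eef_rot: [-0.019, 0.973, 0.078, 0.216]
wrist_force: [-1.3, 0.7, -0.4]
opening: 0.726
grasp_force: 0.0
```

Run:
```python
from m import *
c=shot("wrist"); np.savez("w5",**c); o=ctrl.get_obs(); print(o["eef_pos"],o["wrist_force"])
P=toolpts(c)
m=sat(c,"brass",(240,110,410,250)); Q=P[m]; print("bar y",np.percentile(Q[:,1],[.5,99.5]).round(4),"z",np.median(Q[:,2]).round(4))
r=P[:, 250:262]; k=(c["img"][:,250:262].max(-1)<40)&(r[...,2]>-.02)&(abs(r[...,0])<.05)&(r[...,0]>.013); print("rubber z",np.median(r[k][:,2]))
q=P.reshape(-1,3); q=q[(abs(abs(q[:,1])-.031)<.002)&(abs(q[:,0])<.012)]; print("tip",np.sort(q[:,2])[[-1,-10,-30,-100]].round(4))
X,n=bar(c,m,"L")
plan(X.mean(0),frame(9.2,25))
```

```text
[ 0.52600594 -0.07358132  0.08072468] [ 0.32062851  0.42374541 -0.25103173]
bar y [nan nan] z nan
rubber z 0.006948169446139407
tip [0.0089 0.0081 0.0078 0.0074]
L cen [ 0.5587 -0.0728  0.0972] n [-0.418 -0.065  0.906] axis [0.895 0.144 0.423] yaw 9.16 tilt 25.0 sides [52.2 50.  52.3 50. ]
shift [ 0.0363  0.0044 -0.0013] turn [-0.15  0.02 -0.1 ] rows 0.9
```

Call:
servo_tool(series="-0.46 0.001 0.0045 0 0 0 0;-0.46 0.001 0.0045 0.003 0 0 0;-0.46 0.001 0.0045 0.0055 0 0 0;-0.46 0.001 0.0045 0.0055 0 0 0")

```text
time_s: 4.28
eef_pos: [0.5299, -0.0776, 0.076]
eef_rot: [-0.019, 0.973, 0.078, 0.215]
wrist_force: [0.1, 0.9, -0.5]
opening: 0.732
grasp_force: 0.0
```

Call:
servo_tool(series="0 0 0 0 0 0 0;0 0 0 0 0 0 0;0 0 0 0 0 0 0;0 0 0 0 0 0 0;0 0 0 0 0 0 0")

```text
time_s: 4.7
eef_pos: [0.5296, -0.0773, 0.0766]
eef_rot: [-0.019, 0.973, 0.078, 0.215]
wrist_force: [-5.6, 0.2, 6.1]
opening: 0.564
grasp_force: 60.3
```

Call:
servo_tool(series="0 0 0 -0.02 0 0 0;0 0 0 -0.06 0 0 0;0 0 0 -0.06 0 0 0")

```text
time_s: 4.95
eef_pos: [0.5061, -0.0831, 0.1367]
eef_rot: [-0.016, 0.972, 0.079, 0.219]
wrist_force: [1.5, -0.6, -2.8]
opening: 0.563
grasp_force: 66.3
```

Run:
```python
from m import *
o=ctrl.get_obs(); print(o["wrist_force"],o["opening"])
plan([.33,.165,.22],frame(1.5))
```

```text
[ 1.51929546 -0.63913711 -2.76967906] 0.5628534146963576
shift [-0.0853 -0.2728 -0.1335] turn [ -1.53 -25.32   7.61] rows 7.6
```

Call:
servo_tool(series="0 -0.02 0 -0.04 0 -5 1;0 -0.085 -0.273 -0.1335 -1.53 -25.3 7.6;0 -0.085 -0.273 -0.1335 -1.53 -25.3 7.6;0 -0.085 -0.273 -0.1335 -1.53 -25.3 7.6;0 -0.085 -0.273 -0.1335 -1.53 -25.3 7.6;0 -0.085 -0.273 -0.1335 -1.53 -25.3 7.6;0 -0.085 -0.273 -0.1335 -1.53 -25.3 7.6;0 -0.085 -0.273 -0.1335 -1.53 -25.3 7.6;0 -0.085 -0.273 -0.1335 -1.53 -25.3 7.6;0 -0.085 -0.273 -0.1335 -1.53 -25.3 7.6;0 -0.085 -0.273 -0.1335 -1.53 -25.3 7.6")

```text
time_s: 5.87
eef_pos: [0.3287, 0.1673, 0.2163]
eef_rot: [-0.002, 1.0, 0.015, -0.003]
wrist_force: [1.1, 0.4, -3.9]
opening: 0.556
grasp_force: 66.2
```

Run:
```python
from m import *
c=shot("wrist"); save(c,"w6.png"); np.savez("w6",**c); o=ctrl.get_obs(); print(o["eef_pos"],o["wrist_force"])
```

```text
[0.3292108  0.16649726 0.21615077] [ 0.51214069 -0.49007526 -3.46981882]
```

View pics/w6.png

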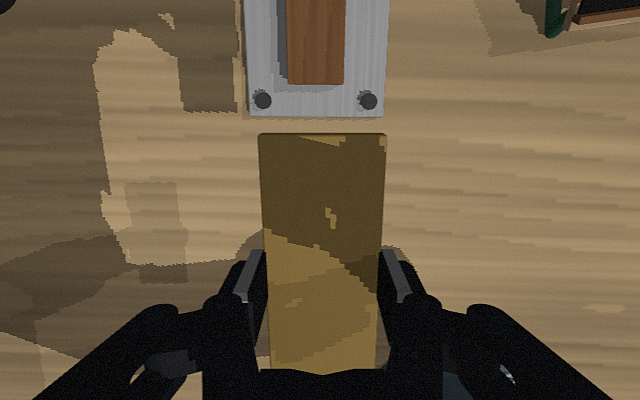

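The held brass is at columns 259–386, with its far end at row 133. The block is at columns 289–345, with its near end at row 83; both look nearly parallel.

```bash
cat >> m.py <<'E'
def edgefit(c,m,box,side,z=None,P=None):
    """fit one side of mask m in box: side 'l','r' scans rows, 't','b' scans columns; returns uv line points"""
    x0,y0,x1,y1=box; pts=[]
    if side in"lr":
        for v in range(y0,y1):
            k=np.flatnonzero(m[v,x0:x1]); 
            if len(k): pts.append((x0+(k[0]-.5 if side=="l" else k[-1]+.5),v))
    else:
        for u in range(x0,x1):
            k=np.flatnonzero(m[y0:y1,u])
            if len(k): pts.append((u,y0+(k[0]-.5 if side=="t" else k[-1]+.5)))
    pts=np.array(pts,np.float32); vx,vy,a,b=cv2.fitLine(pts,cv2.DIST_HUBER,0,.01,.01).ravel()
    t=(pts-[a,b])@[vx,vy]; return np.array([[a,b]+np.array([vx,vy])*t.min(),[a,b]+np.array([vx,vy])*t.max()])
E
python3 - <<'E'
from m import *
c=ld("w6"); P=toolpts(c); img=c["img"]; h=cv2.cvtColor(img,cv2.COLOR_RGB2HSV)
for v in (40,60): print([ (u,*h[v,u].tolist(),round(float(P[v,u,2])*1e3)) for u in range(278,356,5)])
print([ (v,*h[v,318].tolist(),round(float(P[v,318,2])*1e3)) for v in range(76,92,2)])
print([ (v,*h[v,322].tolist(),*(P[v,322]*1e3).round(1).tolist()) for v in range(126,144,2)])
print([ (u,*h[200,u].tolist(),*(P[200,u]*1e3).round(1).tolist()) for u in list(range(256,270,2))+list(range(376,392,2))])
print([(P[v,320]*1e3).round(1).tolist() for v in range(140,360,30)],[(P[180,u]*1e3).round(1).tolist() for u in range(270,380,20)])
E
```

```text
[(278, 135, 8, 65, 204), (283, 120, 3, 75, 204), (288, 13, 146, 115, 185), (293, 14, 148, 98, 184), (298, 15, 140, 106, 185), (303, 13, 143, 100, 183), (308, 14, 140, 102, 183), (313, 14, 145, 97, 183), (318, 15, 149, 101, 182), (323, 14, 135, 108, 184), (328, 17, 147, 92, 184), (333, 14, 147, 99, 183), (338, 13, 152, 97, 182), (343, 15, 160, 99, 184), (348, 80, 5, 143, 204), (353, 168, 8, 152, 203)]
[(278, 160, 11, 71, 202), (283, 150, 7, 76, 205), (288, 14, 140, 111, 183), (293, 15, 160, 94, 184), (298, 12, 136, 105, 184), (303, 13, 137, 95, 182), (308, 13, 161, 100, 183), (313, 15, 136, 103, 184), (318, 15, 146, 108, 183), (323, 14, 143, 105, 183), (328, 15, 138, 94, 184), (333, 12, 135, 106, 184), (338, 13, 144, 99, 183), (343, 13, 161, 109, 183), (348, 0, 0, 143, 203), (353, 135, 3, 151, 203)]
[(76, 13, 139, 108, 185), (78, 13, 136, 107, 184), (80, 14, 153, 102, 184), (82, 15, 139, 108, 184), (84, 14, 37, 90, 199), (86, 100, 6, 132, 203), (88, 165, 8, 134, 204), (90, 30, 4, 129, 204)]
[(126, 17, 94, 160, 42.2, 0.9, 216.1), (128, 18, 93, 159, 40.2, 0.9, 215.6), (130, 17, 92, 160,
[... 422 characters left out ...]
6, 79, 34.2, -22.9, -5.6), (266, 20, 132, 85, 34.4, -22.0, -6.3), (268, 19, 139, 88, 34.5, -21.1, -6.5), (376, 18, 159, 80, 34.4, 22.4, -6.3), (378, 19, 142, 81, 34.5, 23.2, -6.5), (380, 19, 140, 82, 34.7, 23.9, -7.1), (382, 21, 157, 70, 34.6, 24.7, -6.9), (384, 18, 98, 151, -36.2, 67.6, 216.0), (386, 18, 89, 169, -36.0, 69.6, 215.3), (388, 17, 93, 164, -36.4, 72.1, 216.6), (390, 18, 90, 162, -36.4, 74.2, 216.6)]
[[58.4, -0.2, -5.8], [46.8, -0.2, -6.3], [34.4, -0.2, -6.2], [21.4, -0.2, -6.4], [7.6, -0.3, -6.3], [-7.3, -0.3, -5.9], [-22.9, -0.3, -5.8], [-38.5, -0.3, -6.9]] [[42.8, -20.0, -6.4], [42.5, -12.2, -5.4], [42.9, -4.1, -7.2], [42.9, 3.8, -6.9], [42.5, 11.8, -5.4], [42.6, 19.7, -6.1]]
```

```bash
cat >> m.py <<'E'
def lvl(c,P,z0,dz,box):
    m=(np.abs(P[...,2]-z0)<dz); z=np.zeros_like(m); x0,y0,x1,y1=box; z[y0:y1,x0:x1]=m[y0:y1,x0:x1]
    return cv2.morphologyEx(z.astype(np.uint8),cv2.MORPH_OPEN,np.ones((3,3)))>0
def toolxy(c,uv,z):
    T=c["T_tool_cam"]; d=T[:3,:3]@np.array([(uv[0]-c["cx"])/c["f"],(uv[1]-c["cy"])/c["f"],1]); return T[:3,3]+d*(z-T[2,3])/d[2]
def line(c,m,box,side,z):
    a,b=[toolxy(c,u,z)*1e3 for u in edgefit(c,m,box,side)]; d=b-a
    return (a+b)/2, np.degrees(np.arctan(d[1]/d[0])) if side in "lr" else np.degrees(np.arctan(-d[0]/d[1]))
E
python3 - <<'E'
from m import *
c=ld("w6"); P=toolpts(c); h=cv2.cvtColor(c["img"],cv2.COLOR_RGB2HSV)
mb=lvl(c,P,-.0062,.006,(240,120,410,370)); mk=lvl(c,P,.1835,.009,(270,0,370,110))&(h[...,1]>90)
zb=np.median(P[200:240,290:350,2]); zk=np.median(P[5:75,295:340,2]); print("z",zb,zk)
for nm,m,box,s,z in [("bar l",mb,(240,140,320,245),"l",zb),("bar r",mb,(320,140,410,245),"r",zb),("bar far",mb,(268,120,378,180),"t",zb),("blk l",mk,(270,2,320,78),"l",zk),("blk r",mk,(320,2,370,78),"r",zk),("blk near",mk,(294,20,340,110),"b",zk)]:
    a,b=line(c,m,box,s,z); print(nm,a.round(1),"ang",b.round(2))
E
```

```text
z nan nan
bar l [nan nan nan] ang nan
bar r [nan nan nan] ang nan
bar far [nan nan nan] ang nan
blk l [nan nan nan] ang nan
blk r [nan nan nan] ang nan
blk near [nan nan nan] ang nan
```

```bash
sed -i 's/    return cv2.morphologyEx(z.astype(np.uint8),cv2.MORPH_OPEN,np.ones((3,3)))>0/    z=cv2.morphologyEx(z.astype(np.uint8),cv2.MORPH_CLOSE,np.ones((3,3))); return cv2.morphologyEx(z,cv2.MORPH_OPEN,np.ones((3,3)))>0/' m.py
cat > rel.py <<'E'
from m import *
def rel(c):
    c={**c}; P=toolpts(c); h=cv2.cvtColor(c["img"],cv2.COLOR_RGB2HSV)
    mb=lvl(c,P,-.0062,.006,(240,120,410,370)); mk=lvl(c,P,.1835,.009,(270,0,370,110))&(h[...,1]>90)
    zb=np.nanmedian(P[200:240,290:350,2]); zk=np.nanmedian(P[5:75,295:340,2]); print("z",zb,zk)
    for nm,m,box,s,z in [("bar l",mb,(240,140,320,245),"l",zb),("bar r",mb,(320,140,410,245),"r",zb),("bar far",mb,(268,120,378,180),"t",zb),("blk l",mk,(270,2,320,78),"l",zk),("blk r",mk,(320,2,370,78),"r",zk),("blk near",mk,(294,20,340,110),"b",zk)]:
        a,b=line(c,m,box,s,z); print(nm,a.round(1),"ang",b.round(2))
if __name__=="__main__": rel(ld("w6"))
E
python3 rel.py
```

```text
z -0.006232664178088931 0.18328077471846663
bar l [ 36.8 -24.4  -6.2] ang -0.08
bar r [36.7 25.2 -6.2] ang 0.03
bar far [61.3  0.8 -6.2] ang 0.03
blk l [117.1 -29.6 183.3] ang 0.26
blk r [117.1  19.6 183.3] ang 0.09
blk near [ 82.3  -4.  183.3] ang 0.02
```

Run:
```python
from m import *
T=ld("w6")["T"]; T=T@np.linalg.inv(ld("w6")["T_tool_cam"])
k=T@[.1423,-.0049,.1833,1]; b=T@[.0613,.0008,-.0062,1]; print("block",k.round(4),"barfar",b.round(4))
d=T[:3,:3]@np.array([1,np.tan(np.radians(.17)),0]); yaw=np.degrees(np.arctan2(d[1],d[0])); print("yaw",yaw)
F=frame(yaw); p=k[:3]-F@np.array([.1423,.0003,.045]); plan(p,F)
```

```text
block [0.4696 0.1773 0.0321 1.    ] barfar [0.3901 0.1683 0.2221 1.    ]
yaw 1.5414324571680842
shift [-0.0007 -0.0067  0.1391] turn [-0.27  0.4   0.06] rows 3.3
```

Call:
servo_tool(series="0 -0.0007 -0.0067 0.139 -0.27 0.4 0.06;0 -0.0007 -0.0067 0.139 -0.27 0.4 0.06;0 -0.0007 -0.0067 0.139 -0.27 0.4 0.06;0 -0.0007 -0.0067 0.139 -0.27 0.4 0.06;0 -0.0007 -0.0067 0.139 -0.27 0.4 0.06;0 -0.0007 -0.0067 0.139 -0.27 0.4 0.06")

```text
time_s: 6.42
eef_pos: [0.3275, 0.1727, 0.077]
eef_rot: [0.0, 1.0, 0.012, -0.001]
wrist_force: [0.6, 0.4, -3.5]
opening: 0.556
grasp_force: 66.2
```

Run:
```python
from m import *
c=shot("wrist"); save(c,"w7.png"); np.savez("w7",**c); o=ctrl.get_obs(); print(o["eef_pos"],o["eef_rot"])
P=toolpts(c); h=cv2.cvtColor(c["img"],cv2.COLOR_RGB2HSV)
for v in range(5,150,12): print(v,(P[v,320]*1e3).round(1),h[v,320])
for u in range(210,420,12): print(u,(P[50,u]*1e3).round(1),h[50,u])
```

```text
[0.328983   0.17301314 0.07834382] [-1.42218882e-04  9.99930926e-01  1.17435226e-02  4.61520195e-04]
5 [115.5  -0.3  46. ] [ 12 131 113]
17 [110.2  -0.3  45.1] [ 13 141 110]
29 [105.   -0.3  45.3] [ 14 139 108]
41 [99.6 -0.3 44.5] [ 15 144 108]
53 [94.2 -0.3 44.6] [ 15 140 111]
65 [88.7 -0.3 45.9] [ 13 130 116]
77 [83.  -0.3 44.1] [ 14 127  70]
89 [77.3 -0.4 64.6] [  0   2 135]
101 [70.8 -0.4 64.8] [135   3 153]
113 [64.2 -0.4 64.7] [150   7 154]
125 [57.4 -0.5 64.7] [110   5 154]
137 [59.7 -0.1 -6.6] [ 19 141 139]
149 [55.1 -0.2 -6.5] [ 18 136  86]
210 [ 97.6 -60.3  64.9] [173  11  92]
222 [ 97.6 -53.7  64.7] [ 0  3 94]
234 [ 97.6 -47.1  64.4] [150   6  91]
246 [ 97.6 -40.8  65.2] [120   7  74]
258 [ 97.7 -34.3  65.5] [120   7  74]
270 [ 95.6 -24.9  45.1] [ 14 141 116]
282 [ 95.4 -18.9  43.8] [ 13 138 109]
294 [ 95.5 -13.1  44.5] [ 14 143 107]
306 [95.6 -7.2 45.1] [ 14 147 104]
318 [95.5 -1.3 44.1] [ 13 133 107]
330 [95.5  4.6 44.8] [ 13 139 114]
342 [95.5 10.5 44.4] [ 14 134 105]
354 [95.6 16.5 45.2] [ 13 133 111]
366 [95.4 22.2 43.5] [ 15 155 105]
378 [97.6 31.2 64.9] [138   8 156]
390 [97.6 37.8 65.1] [ 30   2 148]
402 [97.5 44.2 64.3] [120   8 157]
414 [97.4 50.4 63.1] [140   5 156]
```

```bash
cat > rel.py <<'E'
from m import *
def rel(c,top=-.0062,blk=.0446,col=False):
    P=toolpts(c); h=cv2.cvtColor(c["img"],cv2.COLOR_RGB2HSV)
    mb=lvl(c,P,top,.006,(230,115,410,370)); mk=lvl(c,P,blk,.009,(230,0,410,118))
    zb=np.nanmedian(P[200:240,290:350,2]); zk=np.nanmedian(P[5:60,295:340,2]); out={}
    for nm,m,box,s,z in [("bl",mb,(230,145,320,245),"l",zb),("br",mb,(320,145,410,245),"r",zb),("bf",mb,(270,115,376,180),"t",zb),("kl",mk,(230,2,320,70),"l",zk),("kr",mk,(320,2,410,70),"r",zk),("kn",mk,(280,20,356,117),"b",zk)]:
        out[nm]=line(c,m,box,s,z); print(nm,out[nm][0].round(1),"ang",out[nm][1].round(2))
    L=lambda k,x: out[k][0][1]+np.tan(np.radians(out[k][1]))*(x-out[k][0][0])
    bar=np.array([out["bf"][0][0]-60,(L("bl",0)+L("br",0))/2,zb*1e3]); ab=(out["bl"][1]+out["br"][1])/2; ak=(out["kl"][1]+out["kr"][1])/2
    xk=out["kn"][0][0]+60; blk=np.array([xk,(L("kl",xk)+L("kr",xk))/2,zk*1e3])
    print("bar",bar.round(1),ab.round(2),"block",blk.round(1),ak.round(2)); return bar,ab,blk,ak
E
python3 - <<'E'
from rel import *
rel(ld("w7"))
E
```

```text
bl [ 35.8 -24.4  -6.2] ang -0.01
br [35.8 25.2 -6.2] ang -0.02
bf [61.3  0.8 -6.2] ang 0.03
kl [101.6 -26.4  44.5] ang -0.18
kr [101.6  23.3  44.5] ang -0.03
kn [81.8 -1.6 44.5] ang 0.02
bar [ 1.3  0.4 -6.2] -0.02 block [141.8  -1.6  44.5] -0.11
```

Call:
servo_tool(series="0 0.035 -0.002 0 0 0 -0.1;0 0.075 -0.002 0 0 0 -0.1;0 0.11 -0.002 0.01 0 0 -0.1;0 0.135 -0.002 0.02 0 0 -0.1;0 0.1405 -0.002 0.03 0 0 -0.1;0 0.1405 -0.002 0.037 0 0 -0.1;0 0.1405 -0.002 0.037 0 0 -0.1;0 0.1405 -0.002 0.04 0 0 -0.1;0 0.1405 -0.002 0.041 0 0 -0.1;0 0.1405 -0.002 0.041 0 0 -0.1")

```text
time_s: 7.3
eef_pos: [0.4679, 0.1792, 0.0374]
eef_rot: [-0.0, 1.0, 0.014, 0.001]
wrist_force: [0.6, 0.2, -4.2]
opening: 0.558
grasp_force: 66.2
```

Run:
```python
from rel import *
c=shot("wrist"); np.savez("w8",**c); save(c,"w8.png"); o=ctrl.get_obs(); print(o["eef_pos"],o["eef_rot"],o["wrist_force"])
P=toolpts(c); h=cv2.cvtColor(c["img"],cv2.COLOR_RGB2HSV)
for v in range(100,150,4): print(v,(P[v,320]*1e3).round(1),h[v,320])
```

```text
[0.46812131 0.1792416  0.03750046] [-2.31070783e-04  9.99908548e-01  1.35071339e-02  6.32508381e-04] [-0.85999528  0.11002652 -4.09333029]
100 [72.4 -0.3 26.1] [150   3  83]
104 [70.6 -0.3 25.8] [150   3  83]
108 [68.9 -0.3 24.2] [138  12 104]
112 [67.  -0.3 26.3] [ 45   5 103]
116 [65.3 -0.3 24.4] [45  5 99]
120 [63.4 -0.3 25.5] [ 0  3 94]
124 [61.7 -0.3 24.9] [120   7 107]
128 [61.2 -0.2 11.1] [ 17 149  60]
132 [60.2 -0.2  5.4] [ 15 140  69]
136 [60.  -0.1 -6.3] [ 19 142 122]
140 [58.5 -0.2 -6. ] [ 19 135 145]
144 [57.1 -0.2 -6.9] [ 19 141 128]
148 [55.5 -0.2 -6.5] [ 19 133  92]
```

View pics/w8.png

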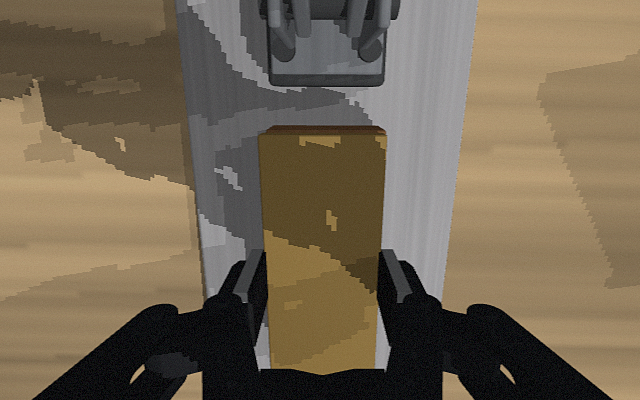

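The brass sits squarely over the block. The block's far face shows only as a strip at rows 126–134, with the bar's end at 134. I'm lowering to contact.

Call:
servo_tool(series="0 0 0 0.001 0 0 0;0 0 0 0.0015 0 0 0;0 0 0 0.0015 0 0 0")

```text
time_s: 7.6
eef_pos: [0.4683, 0.1792, 0.0355]
eef_rot: [-0.0, 1.0, 0.013, 0.0]
wrist_force: [0.6, 0.0, -5.1]
opening: 0.555
grasp_force: 66.2
```

Call:
servo_tool(series="0 0 0 0.0008 0 0 0;0 0 0 0.0008 0 0 0;0 0 0 0.0008 0 0 0")

```text
time_s: 7.85
eef_pos: [0.4683, 0.1791, 0.0345]
eef_rot: [-0.0, 1.0, 0.013, 0.0]
wrist_force: [-0.9, -0.4, -4.3]
opening: 0.56
grasp_force: 66.2
```

Call:
servo_tool(series="0 0 0 0.0008 0 0 0;0 0 0 0.0008 0 0 0;0 0 0 0.0008 0 0 0")

```text
time_s: 8.1
eef_pos: [0.4684, 0.1791, 0.0341]
eef_rot: [-0.0, 1.0, 0.013, 0.0]
wrist_force: [-1.6, -0.6, 2.1]
opening: 0.56
grasp_force: 66.9
```

Call:
servo_tool(series="0 0 0 0.0008 0 0 0;0 0 0 0.0008 0 0 0;0 0 0 0.0008 0 0 0")

```text
time_s: 8.35
eef_pos: [0.4685, 0.1791, 0.034]
eef_rot: [-0.0, 1.0, 0.013, 0.0]
wrist_force: [-5.9, -2.5, 10.9]
opening: 0.559
grasp_force: 67.8
```

Call:
servo_tool(series="0 0 0 -0.0006 0 0 0;-0.4 0 0 -0.0006 0 0 0;-0.4 0 0 -0.0006 0 0 0;-0.4 0 0 -0.0006 0 0 0;-0.4 0 0 -0.02 0 0 0;-0.4 0 0 -0.055 0 0 0;-0.4 -0.04 0.001 -0.055 0 0 0.1;-0.4 -0.1405 0.002 -0.0457 0 0 0.1;-0.4 -0.1405 0.002 -0.0457 0 0 0.1;-0.4 -0.1405 0.002 -0.0457 0 0 0.1;-0.4 -0.1405 0.002 -0.0457 0 0 0.1;-0.4 -0.1405 0.002 -0.0457 0 0 0.1")

```text
time_s: 9.35
eef_pos: [0.3279, 0.1735, 0.0788]
eef_rot: [-0.0, 1.0, 0.013, 0.001]
wrist_force: [0.3, -0.3, -0.4]
opening: 0.695
grasp_force: 0.0
```

Call:
servo_tool(series="-0.4 0 0 0 0 0 0;-0.4 0 0 0 0 0 0")

```text
time_s: 9.52
eef_pos: [0.3299, 0.1735, 0.0792]
eef_rot: [-0.0, 1.0, 0.012, 0.001]
wrist_force: [0.7, -0.5, 0.4]
opening: 0.7
grasp_force: 0.0
```

```bash
cat >> rel.py <<'E'
def pile(c,z0):
    P=toolpts(c); mk=lvl(c,P,z0,.004,(230,0,410,118)); zk=np.nanmedian(P[5:55,295:340,2])
    o={k:line(c,mk,b,s,zk) for k,b,s in [("l",(230,2,320,60),"l"),("r",(320,2,410,60),"r"),("n",(280,20,356,117),"b")]}
    for k in o: print(k,o[k][0].round(1),o[k][1].round(2))
    x=o["n"][0][0]+60; L=lambda k:o[k][0][1]+np.tan(np.radians(o[k][1]))*(x-o[k][0][0]); a=(o["l"][1]+o["r"][1])/2
    print("pile",round(x,1),round((L("l")+L("r"))/2,1),round(zk*1e3,1),"ang",round(a,2))
E
python3 - <<'E'
from rel import *
c=shot("wrist"); np.savez("w9",**c); o=ctrl.get_obs(); print(o["eef_pos"],o["eef_rot"],o["wrist_force"],o["opening"])
pile(c,.0365); pile(ld("w7"),.0445)
E
```

```text
[0.32957532 0.17341031 0.079051  ] [-2.75776725e-04  9.99924480e-01  1.22483751e-02  9.66936457e-04] [ 0.29383873 -0.22911825  0.23806028] 0.7007753123562187
l [103.2 -26.5  39.2] -0.46
r [103.2  23.2  39.2] -0.66
n [79.4 -1.5 39.2] 0.02
pile 139.4 -2.0 39.2 ang -0.56
l [103.9 -26.4  44.5] -0.1
r [103.9  23.3  44.5] -0.02
n [81.8 -1.6 44.5] 0.02
pile 141.8 -1.6 44.5 ang -0.06
```

```bash
cat >> rel.py <<'E'
def base(c,zb=None):
    """base plate's near edge and sides, in tool mm, by depth step plate/bench"""
    P=toolpts(c); zb=zb or np.nanmedian(np.r_[P[20:100,200:240,2].ravel(),P[20:100,395:430,2].ravel()])
    m=lvl(c,P,zb,.006,(60,0,600,250))
    o={"n":line(c,m,(270,100,380,240),"b",zb)}
    rows=(5,60); o["l"]=line(c,m,(60,rows[0],260,rows[1]),"l",zb); o["r"]=line(c,m,(390,rows[0],600,rows[1]),"r",zb)
    for k in o: print("base",k,o[k][0].round(1),o[k][1].round(2))
    print("base z",zb*1e3); return o
E
python3 - <<'E'
from rel import *
c=ld("w9"); P=toolpts(c); h=cv2.cvtColor(c["img"],cv2.COLOR_RGB2HSV)
for v in range(70,180,6): print(v,(P[v,320]*1e3).round(1),h[v,320])
base(c)
print("bar z",[np.nanmean(P[a:a+15,290:350,2]).round(4) for a in (0,20,40,60)])
E
```

```text
70 [86.  -0.3 38.2] [ 19 134 122]
76 [83.3 -0.3 38.8] [ 21 143 118]
82 [80.5 -0.3 38.6] [ 18 131  72]
88 [77.9 -0.4 67.3] [ 30   2 111]
94 [74.6 -0.4 68.3] [75  8 63]
100 [71.3 -0.4 66.9] [105   8  68]
106 [68.  -0.4 67.1] [110   9  82]
112 [64.7 -0.4 66.5] [120   3  77]
118 [61.2 -0.5 67.6] [90  3 83]
124 [57.8 -0.5 67. ] [110  11  71]
130 [54.3 -0.5 67.6] [135   7  74]
136 [50.8 -0.5 67.4] [75  6 79]
142 [45.6 -0.5 79.2] [ 18  93 134]
148 [41.7 -0.5 79.5] [ 18  92 147]
154 [38.  -0.6 78.9] [ 18  92 147]
160 [34.1 -0.6 79.4] [ 19  92 141]
166 [30.1 -0.6 79.8] [ 18  88 142]
172 [26.2 -0.6 79.2] [ 18  96 141]
178 [22.6 -0.6 77.9] [ 17  93 143]
base n [49.3  2.2 67.3] 0.03
base l [106.6 -65.   67.3] 0.02
base r [106.6  63.8  67.3] 0.25
base z 67.30201538065123
bar z [np.float64(0.0392), np.float64(0.0392), np.float64(0.0392), np.float64(0.0392)]
```

```bash
sed -i 's/mk=lvl(c,P,z0,.004/mk=lvl(c,P,z0,.009/' rel.py
python3 - <<'E'
from rel import *
pile(ld("w9"),.0392); pile(ld("w7"),.0445)
P=toolpts(ld("w7"))
try: base(ld("w7"))
except Exception as e: print(e)
E
```

```text
l [103.2 -26.5  39.2] -0.6
r [103.2  23.2  39.2] -0.67
n [79.4 -1.5 39.2] 0.02
pile 139.4 -2.1 39.2 ang -0.63
l [103.9 -26.4  44.5] -0.1
r [103.9  23.3  44.5] -0.02
n [81.8 -1.6 44.5] 0.02
pile 141.8 -1.6 44.5 ang -0.06
base n [53.2  2.2 64.5] 0.03
base l [106.2 -65.9  64.5] 0.01
base r [106.2  62.8  64.5] 0.07
base z 64.52423899200274
```

Call:
servo_tool(series="-0.4 0.04 -0.001 -0.01 0 0 0.1;-0.4 0.08 -0.001 -0.01 0 0 0.1;-0.4 0.12 -0.001 -0.01 0 0 0.1;-0.4 0.1385 -0.001 0 0 0 0.1;-0.4 0.1385 -0.001 0.025 0 0 0.1;-0.4 0.1385 -0.001 0.045 0 0 0.1;-0.4 0.1385 -0.001 0.052 0 0 0.1;-0.4 0.1385 -0.001 0.052 0 0 0.1;-0.4 0.1385 -0.001 0.052 0 0 0.1")

```text
time_s: 10.32
eef_pos: [0.4665, 0.1777, 0.0266]
eef_rot: [-0.0, 1.0, 0.012, -0.0]
wrist_force: [-0.6, 0.7, 0.6]
opening: 0.699
grasp_force: 0.0
```

Call:
servo_tool(series="-0.25 0 0 0 0 0 0;-0.22 0 0 0 0 0 0;-0.2 0 0 0 0 0 0;-0.15 0 0 0 0 0 0;0 0 0 0 0 0 0;0 0 0 0 0 0 0;0 0 0 0 0 0 0")

```text
time_s: 10.9
eef_pos: [0.4675, 0.178, 0.0285]
eef_rot: [-0.0, 1.0, 0.012, 0.002]
wrist_force: [-3.6, -0.9, 9.9]
opening: 0.569
grasp_force: 61.9
```

Call:
servo_tool(series="-0.4 0 0 0 0 0 0;-0.4 0 0 0 0 0 0;-0.4 0 0 0 0 0 0;-0.4 0 0 -0.04 0 0 0;-0.4 0 0 -0.08 0 0 0;-0.4 0 0 -0.12 0 0 0;-0.4 0 0 -0.16 0 0 0;-0.4 0 0 -0.18 0 0 0;-0.4 0 0 -0.18 0 0 0")

```text
time_s: 11.65
eef_pos: [0.4697, 0.1783, 0.2127]
eef_rot: [-0.001, 1.0, 0.012, 0.006]
wrist_force: [0.7, -0.3, -0.6]
opening: 0.696
grasp_force: 0.0
```

Run:
```python
from m import *
n=np.array([-.418,-.0665,.906]); plan(np.array([.5627,-.2889,.0832])+.045*n,frame(9.2,25))
```

```text
shift [0.0622 0.4719 0.0888] turn [ 1.68 24.32 -7.73] rows 11.6
```

Call:
servo_tool(series="-0.4 0.06 0.2 0 1 12 -4;-0.4 0.06 0.4 0 1.7 24.3 -7.7;-0.4 0.06 0.4 0 1.7 24.3 -7.7;-0.4 0.06 0.4 0 1.7 24.3 -7.7;-0.4 0.06 0.472 0 1.7 24.3 -7.7;-0.4 0.06 0.472 0 1.7 24.3 -7.7;-0.4 0.06 0.472 0 1.7 24.3 -7.7;-0.4 0.06 0.472 0.02 1.7 24.3 -7.7;-0.4 0.062 0.472 0.05 1.7 24.3 -7.7;-0.4 0.062 0.472 0.08 1.7 24.3 -7.7;-0.4 0.062 0.472 0.089 1.7 24.3 -7.7;-0.4 0.062 0.472 0.089 1.7 24.3 -7.7")

```text
time_s: 12.65
eef_pos: [0.537, -0.2827, 0.1235]
eef_rot: [-0.017, 0.974, 0.077, 0.21]
wrist_force: [0.1, 0.4, 0.9]
opening: 0.703
grasp_force: 0.0
```

Call:
servo_tool(series="-0.4 0 0 0 0 0 0;-0.4 0 0 0 0 0 0;-0.4 0 0 0 0 0 0")

```text
time_s: 12.9
eef_pos: [0.537, -0.28, 0.1241]
eef_rot: [-0.018, 0.975, 0.077, 0.21]
wrist_force: [-0.1, 0.3, 0.5]
opening: 0.701
grasp_force: 0.0
```

```bash
cat > grasp.py <<'E'
from rel import *
def near(c,kind,box):
    m=sat(c,kind,box); P=toolpts(c); Q=P[cv2.erode(m.astype(np.uint8),np.ones((5,5)))>0]; Q=Q[~np.isnan(Q[:,0])]
    A=np.c_[Q[:,:2],np.ones(len(Q))]; k=np.linalg.lstsq(A,Q[:,2],rcond=None)[0]; print("slopes deg",np.degrees(k[:2]).round(2),"z",(k[2]*1e3).round(1))
    q=quad(m); X=np.array([toolxy(c,u,k[2]) for u in q])*1e3; print(X[:,:2].round(1).tolist())
    a=X[np.argsort(X[:,1])]; l,r=a[:2],a[2:]
    f=lambda s:np.degrees(np.arctan((s[0,1]-s[1,1])/(s[0,0]-s[1,0]))); print("centre",X.mean(0).round(1),"ang",f(l).round(2),f(r).round(2))
E
python3 - <<'E'
from grasp import *
c=shot("wrist"); save(c,"w10.png"); np.savez("w10",**c); o=ctrl.get_obs(); print(o["eef_pos"],o["eef_rot"],o["opening"])
near(c,"brass",(240,90,400,345))
E
```

```text
[ 0.53752035 -0.27990052  0.12540819] [-0.01755401  0.97434717  0.07804838  0.21035185] 0.7038704322462808
slopes deg [-0.74 -0.22] z 47.4
[[64.0, 38.0], [-55.5, 37.9], [-55.4, -12.2], [64.0, -12.5]]
centre [ 4.3 12.8 47.4] ang -0.13 0.02
```

Call:
servo_tool(series="-0.4 0.004 0.0128 0 0 0.7 0;-0.4 0.004 0.0128 0.015 0 0.7 0;-0.4 0.004 0.0128 0.032 0 0.7 0;-0.4 0.004 0.0128 0.032 0 0.7 0;-0.4 0.004 0.0128 0.032 0 0.7 0;-0.4 0.004 0.0128 0.032 0 0.7 0")

```text
time_s: 13.45
eef_pos: [0.5568, -0.2908, 0.0994]
eef_rot: [-0.017, 0.973, 0.078, 0.217]
wrist_force: [-0.7, -0.5, 0.1]
opening: 0.7
grasp_force: 0.0
```

Run:
```python
from grasp import *
c=shot("wrist"); save(c,"w11.png"); np.savez("w11",**c); o=ctrl.get_obs(); print(o["eef_pos"],o["eef_rot"],o["opening"])
near(c,"brass",(240,90,400,255))
P=toolpts(c); print("far rubber z",[(P[v,320]*1e3).round(1).tolist() for v in range(80,180,10)])
```

```text
[ 0.55683021 -0.29104915  0.09949281] [-0.0169243   0.9728625   0.07824685  0.21709344] 0.7036893560544666
slopes deg [ 0.11 -0.05] z 17.4
[[58.2, 23.9], [-1.6, 23.8], [-1.6, -26.2], [58.2, -26.1]]
centre [28.3 -1.1 17.4] ang 0.05 0.09
far rubber z [[84.3, -0.7, 149.3], [76.8, -0.7, 146.6], [72.3, -0.2, 29.9], [68.0, -0.2, 25.1], [63.4, -0.2, 25.5], [58.7, -0.2, 26.6], [55.3, -0.2, 17.1], [50.9, -0.2, 16.7], [46.3, -0.2, 16.8], [41.4, -0.2, 17.9]]
```

Call:
servo_tool(series="-0.4 -0.002 -0.0011 0.008 0 0 0;-0.4 -0.002 -0.0011 0.016 0 0 0;-0.4 -0.002 -0.0011 0.022 0 0 0;-0.4 -0.002 -0.0011 0.0235 0 0 0;-0.4 -0.002 -0.0011 0.0235 0 0 0")

```text
time_s: 13.92
eef_pos: [0.5639, -0.2877, 0.0746]
eef_rot: [-0.019, 0.973, 0.078, 0.216]
wrist_force: [-0.2, -0.2, -0.2]
opening: 0.701
grasp_force: 0.0
```

Call:
servo_tool(series="-0.3 0 0 0 0 0 0;-0.22 0 0 0 0 0 0;-0.18 0 0 0 0 0 0;0 0 0 0 0 0 0;0 0 0 0 0 0 0;0 0 0 0 0 0 0")

```text
time_s: 14.42
eef_pos: [0.5639, -0.288, 0.0763]
eef_rot: [-0.018, 0.973, 0.078, 0.216]
wrist_force: [-5.2, 2.5, 5.4]
opening: 0.564
grasp_force: 61.4
```

Call:
servo_tool(series="0 0 0 -0.02 0 0 0;0 0 0 -0.06 0 0 0;0 0 0 -0.1 0 0 0;0 0 0 -0.1 0 0 0")

```text
time_s: 14.75
eef_pos: [0.5229, -0.2984, 0.1732]
eef_rot: [-0.013, 0.973, 0.078, 0.219]
wrist_force: [2.2, -2.2, -3.2]
opening: 0.56
grasp_force: 66.5
```

Run:
```python
from m import *
o=ctrl.get_obs(); print(o["wrist_force"],o["opening"])
plan([.328,.1725,.105],frame(1.45))
```

```text
[ 2.24814135 -2.16012185 -3.19655349] 0.5599821300918479
shift [-0.1342 -0.4963  0.0075] turn [ -1.23 -25.31   7.62] rows 12.3
```

Call:
servo_tool(series="0 -0.113 -0.496 -0.038 -1.23 -25.3 7.6;0 -0.113 -0.496 -0.038 -1.23 -25.3 7.6;0 -0.113 -0.496 -0.038 -1.23 -25.3 7.6;0 -0.113 -0.496 -0.038 -1.23 -25.3 7.6;0 -0.113 -0.496 -0.038 -1.23 -25.3 7.6;0 -0.113 -0.496 -0.038 -1.23 -25.3 7.6;0 -0.113 -0.496 -0.038 -1.23 -25.3 7.6;0 -0.113 -0.496 -0.038 -1.23 -25.3 7.6;0 -0.113 -0.496 -0.038 -1.23 -25.3 7.6;0 -0.134 -0.496 0.0075 -1.23 -25.3 7.6;0 -0.134 -0.496 0.0075 -1.23 -25.3 7.6;0 -0.134 -0.496 0.0075 -1.23 -25.3 7.6")

```text
time_s: 15.75
eef_pos: [0.3366, 0.1503, 0.1132]
eef_rot: [-0.004, 1.0, 0.013, -0.002]
wrist_force: [1.3, -0.1, -4.9]
opening: 0.56
grasp_force: 66.4
```

Run:
```python
from m import *
o=ctrl.get_obs(); print(o["eef_pos"],o["eef_rot"])
plan([.328,.1735,.087],frame(1.45))
```

```text
[0.33661274 0.15031791 0.1132117 ] [-0.00434255  0.99990197  0.01313191 -0.00217985]
shift [-0.0079 -0.0232  0.0264] turn [-0.5   0.24  0.05] rows 0.9
```

Call:
servo_tool(series="0 -0.008 -0.023 0.0264 -0.5 0.24 0.05;0 -0.008 -0.023 0.0264 -0.5 0.24 0.05;0 -0.008 -0.023 0.0264 -0.5 0.24 0.05;0 -0.008 -0.023 0.0264 -0.5 0.24 0.05;0 -0.008 -0.023 0.0264 -0.5 0.24 0.05")

```text
time_s: 16.17
eef_pos: [0.3303, 0.1713, 0.0883]
eef_rot: [0.0, 1.0, 0.012, 0.0]
wrist_force: [0.1, 0.3, -4.7]
opening: 0.558
grasp_force: 66.6
```

Run:
```python
from rel import *
c=shot("wrist"); save(c,"w12.png"); np.savez("w12",**c); o=ctrl.get_obs(); print(o["eef_pos"],o["eef_rot"])
P=toolpts(c); z=[np.nanmedian(P[5:55,295:340,2]),np.nanmedian(P[200:240,290:350,2])]; print(z)
rel(c,z[1],z[0])
try: base(c)
except Exception as e: print(e)
```

```text
[0.33052938 0.17116571 0.08848815] [9.46432945e-05 9.99926475e-01 1.21179140e-02 4.37096087e-04]
[np.float64(0.04812430918866384), np.float64(-0.006674977459528442)]
bl [ 35.9 -24.4  -6.7] ang 0.05
br [35.9 25.2 -6.7] ang 0.1
bf [61.   0.8 -6.7] ang 0.03
kl [102.1 -27.6  48.1] ang -0.23
kr [102.1  22.2  48.1] ang 0.11
kn [78.5 -1.6 48.1] ang 0.02
bar [ 1.   0.4 -6.7] 0.08 block [138.5  -2.7  48.1] -0.06
base n [51.2  2.3 76.3] 0.03
base l [107.9 -67.2  76.3] 0.05
base r [107.9  61.7  76.3] -0.03
base z 76.26839175883963
```

Call:
servo_tool(series="0 0.035 -0.003 0 0 0 -0.1;0 0.075 -0.003 0 0 0 -0.1;0 0.11 -0.003 0.01 0 0 -0.1;0 0.135 -0.003 0.02 0 0 -0.1;0 0.1375 -0.0031 0.03 0 0 -0.1;0 0.1375 -0.0031 0.04 0 0 -0.1;0 0.1375 -0.0031 0.043 0 0 -0.1;0 0.1375 -0.0031 0.044 0 0 -0.1;0 0.1375 -0.0031 0.045 0 0 -0.1;0 0.1375 -0.0031 0.045 0 0 -0.1")

```text
time_s: 17.05
eef_pos: [0.4661, 0.1784, 0.043]
eef_rot: [0.0, 1.0, 0.014, -0.0]
wrist_force: [0.0, 0.1, -3.7]
opening: 0.557
grasp_force: 66.5
```

Run:
```python
from rel import *
c=shot("wrist"); np.savez("w13",**c); save(c,"w13.png"); o=ctrl.get_obs(); print(o["eef_pos"],o["eef_rot"],o["wrist_force"])
P=toolpts(c); h=cv2.cvtColor(c["img"],cv2.COLOR_RGB2HSV)
for u in (290,320,350): print(u,[(v,*(P[v,u,[0,2]]*1e3).round(1).tolist()) for v in range(112,144,3)])
```

```text
[0.4663822  0.17850984 0.04319071] [ 1.24550842e-04  9.99902801e-01  1.39413977e-02 -1.02839516e-04] [ 0.10812114  0.73136323 -4.21838664]
290 [(112, 66.8, 30.4), (115, 65.4, 30.0), (118, 64.0, 30.2), (121, 63.2, 23.1), (124, 62.9, 11.5), (127, 62.5, 3.0), (130, 61.3, 2.5), (133, 60.1, 3.1), (136, 60.0, -5.9), (139, 58.8, -6.0), (142, 57.8, -6.4)]
320 [(112, 66.8, 29.8), (115, 65.4, 30.1), (118, 64.0, 29.7), (121, 63.2, 23.3), (124, 62.9, 11.6), (127, 62.6, 2.0), (130, 61.3, 3.2), (133, 60.1, 2.3), (136, 60.0, -6.4), (139, 58.9, -6.2), (142, 57.8, -6.5)]
350 [(112, 66.7, 31.1), (115, 65.3, 31.9), (118, 63.9, 31.1), (121, 63.0, 24.9), (124, 62.9, 11.8), (127, 62.5, 2.4), (130, 61.2, 3.5), (133, 60.1, 2.7), (136, 59.9, -5.7), (139, 58.9, -6.4), (142, 57.8, -6.5)]
```

Call:
servo_tool(series="0 0 0 0.001 0 0 0;0 0 0 0.001 0 0 0;0 0 0 0.001 0 0 0")

```text
time_s: 17.35
eef_pos: [0.4666, 0.1786, 0.0419]
eef_rot: [0.0, 1.0, 0.014, -0.0]
wrist_force: [0.2, -0.0, -4.3]
opening: 0.554
grasp_force: 66.6
```

Call:
servo_tool(series="0 0.002 0 0.0005 0 0 0;0 0.002 0 0.0005 0 0 0;0 0.002 0 0.0005 0 0 0")

```text
time_s: 17.6
eef_pos: [0.4681, 0.1786, 0.0415]
eef_rot: [0.0, 1.0, 0.014, -0.001]
wrist_force: [-4.0, 0.1, 4.0]
opening: 0.559
grasp_force: 67.5
```

```bash
cat >> rel.py <<'E'
def ends(c):
    """end faces seen over the far end: held bar's end (ray on its top plane) and the x of the faces below it"""
    P=toolpts(c); zb=np.nanmedian(P[200:240,290:350,2]); mb=lvl(c,P,zb,.005,(230,100,410,370))
    print("held end",line(c,mb,(270,100,376,180),"t",zb)[0].round(1))
    q=P[100:150,280:360].reshape(-1,3); 
    for a,b in [(.002,.005),(.005,.008),(.008,.012),(.012,.016),(.016,.025)]:
        s=q[(q[:,2]>zb+.008+a)&(q[:,2]<zb+.008+b)]; 
        if len(s): print("below bar",a,b,len(s),"x",np.percentile(s[:,0]*1e3,[50,90,98]).round(1))
E
python3 - <<'E'
from rel import *
ends(ld("w13")); c=shot("wrist"); np.savez("w14",**c); ends(c)
o=ctrl.get_obs(); print(o["eef_pos"],o["wrist_force"])
E
```

```text
held end [61.   0.8 -6.6]
below bar 0.002 0.005 140 x [62.4 63.  63. ]
below bar 0.005 0.008 56 x [62.9 62.9 62.9]
below bar 0.008 0.012 133 x [63.  63.2 63.3]
below bar 0.012 0.016 54 x [63.2 63.3 63.3]
below bar 0.016 0.025 132 x [63.2 63.3 63.3]
held end [61.   0.8 -6.8]
below bar 0.002 0.005 49 x [60.9 61.  61. ]
below bar 0.005 0.008 65 x [60.9 61.1 61.1]
below bar 0.008 0.012 141 x [61.1 61.3 61.3]
below bar 0.012 0.016 81 x [61.2 61.3 61.3]
below bar 0.016 0.025 158 x [61.2 61.3 61.4]
[0.4681131  0.17860787 0.04153288] [-5.12083291 -0.8175022   4.33426324]
```

Call:
servo_tool(series="-0.1 0 0 -0.0003 0 0 0;-0.4 0 0 -0.0003 0 0 0;-0.4 0 0 -0.0003 0 0 0;-0.4 0 0 0 0 0 0;-0.4 0 0 0.008 0 0 0;-0.4 0 0 0.014 0 0 0;-0.4 0 0 0.016 0 0 0;-0.4 0 0 0.016 0 0 0")

```text
time_s: 18.32
eef_pos: [0.4677, 0.1783, 0.0239]
eef_rot: [0.0, 1.0, 0.014, -0.002]
wrist_force: [-0.9, -0.5, -0.3]
opening: 0.698
grasp_force: 0.0
```

Call:
servo_tool(series="-0.25 0 0 0 0 0 0;-0.22 0 0 0 0 0 0;-0.2 0 0 0 0 0 0;-0.15 0 0 0 0 0 0;0 0 0 0 0 0 0;0 0 0 0 0 0 0;0 0 0 0 0 0 0")

```text
time_s: 18.9
eef_pos: [0.4688, 0.178, 0.0257]
eef_rot: [0.001, 1.0, 0.014, -0.0]
wrist_force: [-1.5, -4.0, 5.7]
opening: 0.575
grasp_force: 62.9
```

Call:
servo_tool(series="-0.4 0 0 0 0 0 0;-0.4 0 0 0 0 0 0;-0.4 0 0 0 0 0 0;-0.4 0 0 -0.04 0 0 0;-0.4 0 0 -0.08 0 0 0;-0.4 0 0 -0.12 0 0 0;-0.4 0 0 -0.16 0 0 0;-0.4 0 0 -0.18 0 0 0;-0.4 0 0 -0.18 0 0 0")

```text
time_s: 19.65
eef_pos: [0.4722, 0.1793, 0.2112]
eef_rot: [-0.001, 1.0, 0.014, 0.005]
wrist_force: [1.0, 0.2, 0.3]
opening: 0.695
grasp_force: 0.0
```

Run:
```python
from m import *
n=np.array([-.418,-.0665,.906]); plan(np.array([.5454,-.19,.0846])+.045*n,frame(9.2,25))
```

```text
shift [0.0432 0.3737 0.0859] turn [ 1.64 24.4  -7.48] rows 9.3
```

Call:
servo_tool(series="-0.4 0.045 0.2 0 1 12 -4;-0.4 0.045 0.374 0 1.6 24.4 -7.5;-0.4 0.045 0.374 0 1.6 24.4 -7.5;-0.4 0.045 0.374 0 1.6 24.4 -7.5;-0.4 0.045 0.374 0 1.6 24.4 -7.5;-0.4 0.045 0.374 0 1.6 24.4 -7.5;-0.4 0.043 0.374 0.03 1.6 24.4 -7.5;-0.4 0.043 0.374 0.06 1.6 24.4 -7.5;-0.4 0.043 0.374 0.086 1.6 24.4 -7.5;-0.4 0.043 0.374 0.086 1.6 24.4 -7.5;-0.4 0.043 0.374 0.086 1.6 24.4 -7.5;-0.4 0.043 0.374 0.086 1.6 24.4 -7.5")

```text
time_s: 20.65
eef_pos: [0.52, -0.1944, 0.1152]
eef_rot: [-0.019, 0.975, 0.076, 0.208]
wrist_force: [0.2, 0.6, 0.4]
opening: 0.702
grasp_force: 0.0
```

Call:
servo_tool(series="-0.4 0 0 0 0 0 0;-0.4 0 0 0 0 0 0")

```text
time_s: 20.82
eef_pos: [0.5223, -0.1934, 0.12]
eef_rot: [-0.016, 0.974, 0.079, 0.211]
wrist_force: [-0.8, 0.8, 0.7]
opening: 0.7
grasp_force: 0.0
```

Run:
```python
from grasp import *
c=shot("wrist"); save(c,"w15.png"); np.savez("w15",**c); o=ctrl.get_obs(); print(o["eef_pos"],o["eef_rot"],o["opening"])
P=toolpts(c); print([(v,*(P[v,320]*1e3).round(1).tolist()) for v in range(90,345,20)])
near(c,"steel",(235,90,405,345))
```

```text
[ 0.5225312  -0.19334701  0.12054609] [-0.01603604  0.97408721  0.07927152  0.21121785] 0.7010324779220145
[(90, 76.8, -0.3, 51.6), (110, 66.6, -0.3, 51.8), (130, 57.1, -0.3, 41.7), (150, 46.5, -0.3, 42.8), (170, 36.0, -0.3, 41.6), (190, 25.1, -0.3, 40.9), (210, 13.5, -0.4, 41.5), (230, 1.2, -0.4, 42.3), (250, -11.4, -0.4, 42.7), (270, -23.3, -0.4, 40.7), (290, -37.1, -0.4, 41.7), (310, -52.0, -0.5, 43.0), (330, -99.6, -0.7, 85.0)]
slopes deg [-0.6  -0.03] z 42.0
[[66.3, 25.4], [-53.1, 24.9], [-53.0, -25.0], [66.3, -24.8]]
centre [ 6.6  0.1 42. ] ang 0.09 0.22
```

Call:
servo_tool(series="-0.4 0.004 0 0.01 0 0.6 0.1;-0.4 0.004 0 0.026 0 0.6 0.1;-0.4 0.004 0 0.026 0 0.6 0.1;-0.4 0.004 0 0.026 0 0.6 0.1;-0.4 0.004 0 0.026 0 0.6 0.1")

```text
time_s: 21.28
eef_pos: [0.5364, -0.1914, 0.0977]
eef_rot: [-0.017, 0.973, 0.078, 0.216]
wrist_force: [-0.1, -0.2, 0.8]
opening: 0.701
grasp_force: 0.0
```

Run:
```python
from grasp import *
c=shot("wrist"); np.savez("w16",**c); o=ctrl.get_obs(); print(o["eef_pos"],o["eef_rot"],o["opening"])
near(c,"steel",(235,90,405,250))
P=toolpts(c); print("rubber z",[(P[v,320]*1e3).round(1).tolist() for v in range(80,150,10)])
```

```text
[ 0.53649529 -0.19176574  0.09797579] [-0.01686679  0.97314293  0.07785082  0.21598055] 0.6978389053380532
slopes deg [-0.08 -0.06] z 15.8
[[62.7, 24.8], [1.9, 24.7], [1.9, -25.2], [62.7, -25.1]]
centre [32.3 -0.2 15.8] ang 0.05 0.09
rubber z [[84.3, -0.7, 146.9], [76.8, -0.2, 28.7], [72.4, -0.2, 26.1], [67.9, -0.2, 26.4], [63.4, -0.2, 26.0], [60.1, -0.2, 13.8], [55.6, -0.2, 15.4]]
```

Call:
servo_tool(series="-0.4 0.002 0 0.008 0 0 0;-0.4 0.002 0 0.016 0 0 0;-0.4 0.002 0 0.022 0 0 0;-0.4 0.002 0 0.024 0 0 0;-0.4 0.002 0 0.024 0 0 0")

```text
time_s: 21.75
eef_pos: [0.5476, -0.1895, 0.0751]
eef_rot: [-0.018, 0.973, 0.077, 0.215]
wrist_force: [0.1, 0.7, -0.3]
opening: 0.701
grasp_force: 0.0
```

Call:
servo_tool(series="-0.3 0 0 0 0 0 0;-0.22 0 0 0 0 0 0;-0.18 0 0 0 0 0 0;0 0 0 0 0 0 0;0 0 0 0 0 0 0;0 0 0 0 0 0 0")

```text
time_s: 22.25
eef_pos: [0.5474, -0.1894, 0.0766]
eef_rot: [-0.018, 0.973, 0.078, 0.215]
wrist_force: [-6.8, 2.7, 8.4]
opening: 0.567
grasp_force: 60.8
```

Call:
servo_tool(series="0 0 0 -0.02 0 0 0;0 0 0 -0.06 0 0 0;0 0 0 -0.1 0 0 0;0 0 0 -0.1 0 0 0")

```text
time_s: 22.58
eef_pos: [0.5073, -0.1996, 0.1738]
eef_rot: [-0.013, 0.973, 0.078, 0.219]
wrist_force: [1.5, -1.5, -3.0]
opening: 0.562
grasp_force: 66.5
```

Run:
```python
from m import *
o=ctrl.get_obs(); print(o["wrist_force"],o["opening"])
plan([.328,.1735,.097],frame(1.45))
```

```text
[ 1.47449625 -1.50797698 -3.04598873] 0.5616803273622079
shift [-0.1383 -0.3974  0.0156] turn [ -1.17 -25.29   7.59] rows 10.1
```

Call:
servo_tool(series="0 -0.117 -0.397 -0.03 -1.17 -25.3 7.6;0 -0.117 -0.397 -0.03 -1.17 -25.3 7.6;0 -0.117 -0.397 -0.03 -1.17 -25.3 7.6;0 -0.117 -0.397 -0.03 -1.17 -25.3 7.6;0 -0.117 -0.397 -0.03 -1.17 -25.3 7.6;0 -0.117 -0.397 -0.03 -1.17 -25.3 7.6;0 -0.117 -0.397 -0.03 -1.17 -25.3 7.6;0 -0.117 -0.397 -0.03 -1.17 -25.3 7.6;0 -0.138 -0.397 0.0156 -1.17 -25.3 7.6;0 -0.138 -0.397 0.0156 -1.17 -25.3 7.6;0 -0.138 -0.397 0.0156 -1.17 -25.3 7.6;0 -0.138 -0.397 0.0156 -1.17 -25.3 7.6")

```text
time_s: 23.58
eef_pos: [0.3202, 0.1795, 0.0907]
eef_rot: [-0.004, 1.0, 0.015, -0.008]
wrist_force: [-0.8, -0.1, -4.4]
opening: 0.566
grasp_force: 66.4
```

Run:
```python
from m import *
o=ctrl.get_obs(); print(o["eef_pos"],o["eef_rot"])
plan([.328,.1735,.095],frame(1.45))
```

```text
[0.32017017 0.17954701 0.09073525] [-0.00444892  0.99984473  0.01524548 -0.00763468]
shift [ 0.0076  0.0062 -0.0044] turn [-0.52  0.87  0.3 ] rows 0.3
```

Call:
servo_tool(series="0 0 0.005 0 -0.4 0.3 0.1;0 0 0.005 0 -0.4 0.3 0.1;0 0 0.005 0 -0.4 0.3 0.1;0 0 0.005 0 -0.4 0.3 0.1")

```text
time_s: 23.92
eef_pos: [0.3278, 0.1709, 0.0951]
eef_rot: [-0.001, 1.0, 0.011, 0.0]
wrist_force: [0.5, -1.0, -4.4]
opening: 0.559
grasp_force: 66.4
```

Run:
```python
from rel import *
c=shot("wrist"); save(c,"w17.png"); np.savez("w17",**c); o=ctrl.get_obs(); print(o["eef_pos"],o["eef_rot"])
P=toolpts(c); z=[np.nanmedian(P[5:55,295:340,2]),np.nanmedian(P[200:240,290:350,2])]; print(z)
rel(c,z[1],z[0])
try: base(c)
except Exception as e: print(e)
```

```text
[0.32769341 0.17086095 0.09506175] [-7.75614268e-04  9.99938819e-01  1.10341431e-02 -6.63814711e-05]
[np.float64(0.04683222441802523), np.float64(-0.008761200775717987)]
bl [ 36.6 -24.7  -8.8] ang -0.66
br [36.5 25.1 -8.8] ang -0.02
bf [62.   0.8 -8.8] ang 0.03
kl [101.9 -28.2  46.8] ang -0.29
kr [101.9  21.6  46.8] ang 0.0
kn [80.9 -1.6 46.8] ang 0.02
bar [ 2.   0.4 -8.8] -0.34 block [140.9  -3.4  46.8] -0.14
base n [51.9  2.3 83.1] -0.65
base l [108.9 -67.8  83.1] -0.12
base r [108.9  61.2  83.1] -0.04
base z 83.07904466555246
```

Call:
servo_tool(series="0 0.035 -0.003 0 0 0 -0.1;0 0.075 -0.003 0 0 0 -0.1;0 0.11 -0.003 0.01 0 0 -0.1;0 0.135 -0.003 0.02 0 0 -0.1;0 0.1405 -0.0036 0.03 0 0 -0.1;0 0.1405 -0.0036 0.038 0 0 -0.1;0 0.1405 -0.0036 0.041 0 0 -0.1;0 0.1405 -0.0036 0.043 0 0 -0.1;0 0.1405 -0.0036 0.043 0 0 -0.1;0 0.1405 -0.0036 0.043 0 0 -0.1")

```text
time_s: 24.8
eef_pos: [0.4664, 0.1787, 0.0517]
eef_rot: [-0.001, 1.0, 0.013, -0.001]
wrist_force: [0.2, -0.4, -4.5]
opening: 0.561
grasp_force: 66.4
```

Run:
```python
from rel import *
c=shot("wrist"); save(c,"w18.png"); np.savez("w18",**c); ends(c); P=toolpts(c)
o=ctrl.get_obs(); print(o["eef_pos"],o["eef_rot"],o["wrist_force"])
print([(v,*(P[v,320,[0,2]]*1e3).round(1).tolist()) for v in range(106,140,3)])
```

```text
held end [61.6  0.8 -8.7]
below bar 0.002 0.005 367 x [61.6 62.4 62.7]
below bar 0.005 0.008 107 x [62.6 62.7 62.7]
below bar 0.008 0.012 79 x [62.7 62.8 62.8]
below bar 0.012 0.016 65 x [62.6 62.7 62.7]
below bar 0.016 0.025 174 x [62.7 63.  63. ]
[0.46671133 0.17877981 0.05188979] [-7.79218966e-04  9.99913702e-01  1.31093124e-02 -3.55817105e-04] [-0.161666   -0.42945545 -3.95486035]
[(106, 69.1, 39.9), (109, 67.7, 39.2), (112, 66.2, 39.6), (115, 64.8, 39.2), (118, 63.2, 40.2), (121, 62.9, 26.2), (124, 62.6, 14.3), (127, 62.4, 3.5), (130, 61.2, 3.4), (133, 61.0, -5.1), (136, 60.3, -8.7), (139, 59.2, -8.8)]
```

Call:
servo_tool(series="0 0.0011 0 0.001 0 0 0;0 0.0011 0 0.0018 0 0 0;0 0.0011 0 0.0018 0 0 0")

```text
time_s: 25.1
eef_pos: [0.4682, 0.1789, 0.0501]
eef_rot: [-0.001, 1.0, 0.013, -0.001]
wrist_force: [-1.8, 0.5, 1.8]
opening: 0.559
grasp_force: 67.0
```

Call:
servo_tool(series="0 0 0 0.0008 0 0 0;0 0 0 0.0008 0 0 0;0 0 0 0.0008 0 0 0")

```text
time_s: 25.35
eef_pos: [0.4682, 0.1789, 0.0501]
eef_rot: [-0.001, 1.0, 0.013, -0.001]
wrist_force: [-5.8, -0.6, 12.0]
opening: 0.564
grasp_force: 68.1
```

Call:
servo_tool(series="-0.1 0 0 -0.0005 0 0 0;-0.4 0 0 -0.0005 0 0 0;-0.4 0 0 -0.0005 0 0 0;-0.4 0 0 0 0 0 0;-0.4 0 0 0.01 0 0 0;-0.4 0 0 0.018 0 0 0;-0.4 0 0 0.021 0 0 0;-0.4 0 0 0.021 0 0 0")

```text
time_s: 26.02
eef_pos: [0.4666, 0.1785, 0.026]
eef_rot: [-0.0, 1.0, 0.013, -0.002]
wrist_force: [-0.3, -0.0, -0.2]
opening: 0.704
grasp_force: 0.0
```

Call:
servo_tool(series="-0.25 0 0 0 0 0 0;-0.22 0 0 0 0 0 0;-0.2 0 0 0 0 0 0;-0.15 0 0 0 0 0 0;0 0 0 0 0 0 0;0 0 0 0 0 0 0;0 0 0 0 0 0 0")

```text
time_s: 26.6
eef_pos: [0.4681, 0.1781, 0.0282]
eef_rot: [-0.0, 1.0, 0.013, -0.001]
wrist_force: [-1.0, -5.5, 4.5]
opening: 0.578
grasp_force: 63.1
```

Run:
```python
from rel import *
c=shot("wrist"); save(c,"w19.png"); np.savez("w19",**c); P=toolpts(c)
print([(v,*(P[v,320,[0,2]]*1e3).round(1).tolist()) for v in range(86,150,3)])
```

```text
[(86, 78.2, -7.0), (89, 77.2, 16.3), (92, 76.0, 15.8), (95, 74.7, 16.0), (98, 73.5, 15.6), (101, 72.3, 15.2), (104, 71.0, 15.9), (107, 69.8, 15.1), (110, 68.5, 16.0), (113, 67.2, 16.2), (116, 66.0, 15.3), (119, 64.7, 15.2), (122, 63.3, 16.0), (125, 62.1, 15.7), (128, 61.2, 11.4), (131, 61.3, -0.4), (134, 60.7, -5.9), (137, 60.9, -16.2), (140, 61.2, -26.0), (143, 60.8, -29.8), (146, 59.9, -30.1), (149, 58.9, -29.7)]
```

Call:
servo_tool(series="-0.4 0 0 0 0 0 0;-0.4 0 0 0 0 0 0;-0.4 0 0 0 0 0 0;-0.4 0 0 -0.04 0 0 0;-0.4 0 0 -0.08 0 0 0;-0.4 0 0 -0.12 0 0 0;-0.4 0 0 -0.16 0 0 0;1 0 0 -0.2 0 0 0;1 0 0 -0.24 0 0 0;1 0 0 -0.24 0 0 0;1 0 0 -0.24 0 0 0;1 0 0 -0.24 0 0 0")

```text
time_s: 27.65
eef_pos: [0.468, 0.1785, 0.2673]
eef_rot: [-0.001, 1.0, 0.013, -0.001]
wrist_force: [0.2, 0.4, -0.6]
opening: 0.007
grasp_force: 0.0
```

Call:
servo_tool(series="1 0 0 0 0 0 0;1 0 0 0 0 0 0;1 0 0 0 0 0 0")

```text
time_s: 27.9
eef_pos: [0.4676, 0.1783, 0.266]
eef_rot: [-0.001, 1.0, 0.013, -0.002]
wrist_force: [-0.6, 0.8, 1.0]
opening: -0.001
grasp_force: 0.0
```

Run:
```python
from rel import *
c=shot("wrist"); save(c,"w20.png"); np.savez("w20",**c); P=toolpts(c); o=ctrl.get_obs(); print(o["eef_pos"],o["eef_rot"],o["opening"])
q=P.reshape(-1,3); q=q[(abs(q[:,1])<.03)&(abs(q[:,0])<.02)&(q[:,2]<.05)&(q[:,2]>-.04)]
print("tip z",np.sort(q[:,2])[[-1,-20,-100]].round(4)); s=q[q[:,2]>q[:,2].max()-.01]; print(s.min(0).round(4),s.max(0).round(4))
h=cv2.cvtColor(c["img"],cv2.COLOR_RGB2HSV).astype(int); m=((h[...,0]<8)|(h[...,0]>172))&(h[...,1]>150)&(h[...,2]>60)
W=cloud(c)[m]; W=W[~np.isnan(W[:,0])]; print("red",len(W),np.percentile(W,[2,50,98],axis=0).round(4) if len(W) else "", np.argwhere(m).mean(0))
for k in range(0,400,40): print(k,(P[k,320]*1e3).round(0))
```

```text
[0.46774958 0.17830181 0.26637132] [-5.39057452e-04  9.99912975e-01  1.30212041e-02 -2.04951987e-03] 0.0014940123767176621
tip z [-0.0005 -0.0018 -0.0041]
[ 0.0066 -0.0132 -0.0105] [ 0.0121  0.0137 -0.0005]
red 0  [nan nan]
0 [130.  -0. 103.]
40 [106.  -0.  93.]
80 [ 86.  -1. 221.]
120 [ 49.  -1. 209.]
160 [  9.  -1. 208.]
200 [-34.  -1. 208.]
240 [-106.   -2.  267.]
280 [ 11.  -0. -29.]
320 [ -2.  -0. -34.]
360 [-294.   -2.  267.]<stdin>:6: RuntimeWarning: Mean of empty slice.
  ret = um.true_divide(
```

View pics/w20.png

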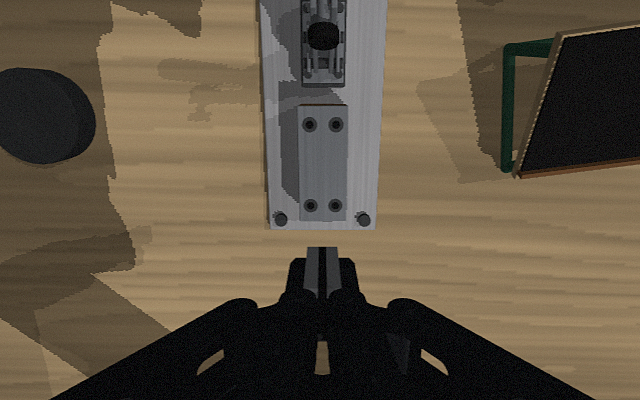

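The pile shows as one outline at (323,163), with all layers covered by the template. The pad is upright at (323,35), and the shut fingertips are at (321,247).

Call:
servo_tool(series="1 0.04 0 0 0 0 0;1 0.08 0 0 0 0 0;1 0.12 0 0 0 0 0;1 0.137 0 0 0 0 0;1 0.137 0 0.02 0 0 0;1 0.137 0 0.045 0 0 0;1 0.137 0 0.06 0 0 0;1 0.137 0 0.06 0 0 0")

```text
time_s: 28.62
eef_pos: [0.6025, 0.1816, 0.2019]
eef_rot: [-0.0, 1.0, 0.013, -0.005]
wrist_force: [-0.2, -0.8, -1.2]
opening: -0.0
grasp_force: 0.0
```

Run:
```python
from rel import *
o=ctrl.get_obs(); p=o["eef_pos"]; print(p,o["eef_rot"],o["wrist_force"])
O=np.array([.586,.1808]); a=np.radians(1.45); d=p[:2]-O; fx=d@[np.cos(a),np.sin(a)]; fy=d@[-np.sin(a),np.cos(a)]; print("fixture",fx,fy)
for th,r in zip([65,60,54,48,42,35,28,21,14,7,3,0,-1],np.linspace(118,100,13)):
    t=np.radians(th); x=r*np.cos(t)-10.5*np.sin(t)-11; z=85+r*np.sin(t)+10.5*np.cos(t); print(th,"shift",(x/1e3-fx).round(4),(p[2]-z/1e3).round(4))
c=shot("scene"); h=cv2.cvtColor(c["img"],cv2.COLOR_RGB2HSV).astype(int); m=((h[...,0]<8)|(h[...,0]>172))&(h[...,1]>140); m[:,:330]=0;m[:130]=0;m[230:]=0
W=cloud(c)[m]; W=W[~np.isnan(W[:,0])]; print("red",len(W),np.percentile(W,[3,50,97],axis=0).round(3)); save(c,"s2.png")
```

```text
[0.60246777 0.18160779 0.20190519] [-2.58644109e-04  9.99902356e-01  1.29119533e-02 -5.33794192e-03] [-0.2100176  -0.83890205 -1.22650857]
fixture 0.016482933631890295 0.0003908253015132653
65 shift 0.0129 0.0055
60 shift 0.0217 0.0108
54 shift 0.0316 0.0177
48 shift 0.0407 0.0255
42 shift 0.0487 0.0342
35 shift 0.057 0.0449
28 shift 0.0638 0.0565
21 shift 0.0691 0.0686
14 shift 0.0728 0.0811
7 shift 0.075 0.0937
3 shift 0.0748 0.101
0 shift 0.074 0.1064
-1 shift 0.0727 0.1082
red 51 [[0.612 0.167 0.141]
 [0.628 0.171 0.178]
 [0.644 0.184 0.204]]
```

Call:
servo_tool(series="1 0.013 0 0.0055 0 0 0;1 0.0215 0 0.011 0 0 0;1 0.0315 0 0.0175 0 0 0;1 0.0405 0 0.0255 0 0 0;1 0.0485 0 0.034 0 0 0;1 0.057 0 0.045 0 0 0;1 0.057 0 0.045 0 0 0")

```text
time_s: 29.25
eef_pos: [0.6638, 0.1833, 0.1624]
eef_rot: [-0.001, 1.0, 0.013, 0.0]
wrist_force: [0.0, -0.2, -0.6]
opening: -0.0
grasp_force: 0.0
```

Call:
servo_tool(series="1 0.007 0 0.0115 0 0 0;1 0.012 0 0.0235 0 0 0;1 0.016 0 0.036 0 0 0;1 0.018 0 0.0487 0 0 0;1 0.018 0 0.056 0 0 0;1 0.017 0 0.06 0 0 0")

```text
time_s: 29.75
eef_pos: [0.6803, 0.1841, 0.1033]
eef_rot: [-0.001, 1.0, 0.013, 0.001]
wrist_force: [3.3, 0.2, 5.1]
opening: -0.003
grasp_force: 2.3
```

Run:
```python
from rel import *
o=ctrl.get_obs(); print(o["eef_pos"],o["wrist_force"])
c=shot("scene"); save(c,"s3.png"); h=cv2.cvtColor(c["img"],cv2.COLOR_RGB2HSV).astype(int); m=((h[...,0]<8)|(h[...,0]>172))&(h[...,1]>140); m[:,:330]=0;m[:130]=0;m[230:]=0
W=cloud(c)[m]; W=W[~np.isnan(W[:,0])]; print("red",len(W),np.percentile(W,[3,50,97],axis=0).round(3))
```

```text
[0.68029899 0.18405297 0.10328323] [3.33065754 0.20934021 5.10995658]
red 86 [[0.641 0.17  0.085]
 [0.673 0.175 0.094]
 [0.714 0.184 0.099]]
```

Call:
servo_tool(series="1 0 0 0.002 0 0 0;1 0 0 0.003 0 0 0;1 0 0 0.003 0 0 0")

```text
time_s: 30.05
eef_pos: [0.6796, 0.1841, 0.1004]
eef_rot: [-0.001, 1.0, 0.013, 0.0]
wrist_force: [2.7, 0.1, 4.1]
opening: 0.001
grasp_force: 1.9
```

Call:
servo_tool(series="1 0 0 0.002 0 0 0;1 0 0 0.003 0 0 0;1 0 0 0.003 0 0 0")

```text
time_s: 30.3
eef_pos: [0.6799, 0.1841, 0.0986]
eef_rot: [-0.001, 1.0, 0.013, 0.0]
wrist_force: [-0.1, -1.4, 11.0]
opening: -0.001
grasp_force: 5.0
```

Call:
servo_tool(series="1 0 0 0.0015 0 0 0;1 0 0 0.0015 0 0 0;1 0 0 0.0015 0 0 0")

```text
time_s: 30.55
eef_pos: [0.68, 0.1841, 0.0984]
eef_rot: [-0.001, 1.0, 0.013, 0.001]
wrist_force: [-3.2, -2.0, 16.2]
opening: -0.001
grasp_force: 8.3
```

Call:
servo_tool(series="1 0 0 0.0015 0 0 0;1 0 0 0.0015 0 0 0;1 0 0 0.0015 0 0 0")

```text
time_s: 30.8
eef_pos: [0.6801, 0.1841, 0.0983]
eef_rot: [-0.0, 1.0, 0.013, 0.001]
wrist_force: [-6.4, -3.0, 23.4]
opening: -0.002
grasp_force: 11.6
```

At its stop: force rises with no further travel. Now letting go and retreating to check.

Call:
servo_tool(series="1 0 0 -0.004 0 0 0;1 0 0 -0.03 0 0 0;1 0 0 -0.07 0 0 0;1 0 0 -0.11 0 0 0;1 0 0 -0.15 0 0 0;1 -0.04 0 -0.17 0 0 0;1 -0.08 0 -0.17 0 0 0;1 -0.12 0 -0.17 0 0 0;1 -0.16 0 -0.17 0 0 0;1 -0.19 0 -0.17 0 0 0;1 -0.19 0 -0.17 0 0 0;1 -0.19 0 -0.17 0 0 0")

```text
time_s: 31.8
eef_pos: [0.4871, 0.1792, 0.2634]
eef_rot: [-0.001, 1.0, 0.014, -0.002]
wrist_force: [0.7, 0.0, -0.2]
opening: -0.001
grasp_force: 0.0
```

Run:
```python
from rel import *
o=ctrl.get_obs(); print(o["eef_pos"],o["time_s"],o["wrist_force"])
c=shot("wrist"); np.savez("w21",**c); s=shot("scene"); W=cloud(s)
h=cv2.cvtColor(s["img"],cv2.COLOR_RGB2HSV).astype(int); m=((h[...,0]<8)|(h[...,0]>172))&(h[...,1]>140); m[:,:330]=0;m[:130]=0;m[230:]=0
R_=W[m]; R_=R_[~np.isnan(R_[:,0])]; print("red",len(R_),np.percentile(R_,[3,50,97],axis=0).round(3)); k=np.polyfit(R_[:,0],R_[:,2],1); print("slope deg",np.degrees(np.arctan(k[0])))
a=cv2.resize(c["img"],None,fx=1,fy=1)[0:300,120:520]; v,u=np.argwhere(m).mean(0).astype(int); b=cv2.resize(s["img"][v-50:v+50,u-70:u+63],(399,300)); b=np.hstack([b,b[:,:1]])
cv2.imwrite("pics/fin.png",cv2.cvtColor(np.hstack([a,b]),cv2.COLOR_RGB2BGR))
```

```text
[0.4871292  0.17920158 0.26337718] 31.8 [ 0.69754384  0.01248553 -0.22598248]
red 116 [[0.643 0.171 0.083]
 [0.681 0.176 0.09 ]
 [0.715 0.186 0.095]]
slope deg 0.6505834453511944
```

View pics/fin.png

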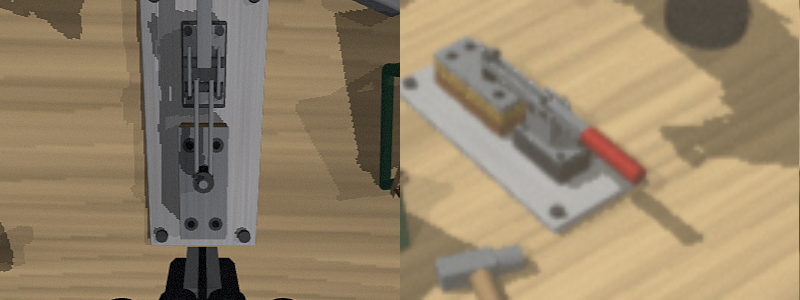

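The left panel shows the template squarely on the block with the pad pressing near its middle (204,183). The right panel shows the handle level and the layers flush. One last number check before handing in.

Run:
```python
from rel import *
c=ld("w21"); P=toolpts(c)
zb=np.nanmedian(P[140:220,275:290,2]); zt=np.nanmedian(P[195:225,305:340,2]); print(zb,zt)
mt=lvl(c,P,zt,.008,(280,115,370,245)); mp=lvl(c,P,zb,.006,(250,60,400,260))
for k,m,b,s,z in [("t l",mt,(280,160,325,230),"l",zt),("t r",mt,(325,160,370,230),"r",zt),("t n",mt,(308,200,340,245),"b",zt),("t f l",mt,(302,100,316,180),"t",zt),("t f r",mt,(334,100,344,180),"t",zt),("b l",mp,(250,160,300,225),"l",zb),("b r",mp,(350,160,400,225),"r",zb),("b n",mp,(300,200,350,260),"b",zb)]:
    try: a,g=line(c,m,b,s,z); print(k,a.round(1),g.round(2))
    except Exception as e: print(k,e)
```

```text
0.2513411784833015 0.2052328465984383
t l [-27.9 -23.6 205.2] -0.48
t r [-27.9  26.3 205.2] 0.37
t n [-76.4   2.5 205.2] 0.05
t f l [ 43.7 -13.3 205.2] 0.03
t f r [ 43.7  17.  205.2] 0.03
b l [-38.6 -63.3 251.3] 0.32
b r [-38.7  66.  251.3] 0.34
b n [-106.3    4.   251.3] 0.05
```

```bash
python3 -c "
from bench import ctrl
print(ctrl.hand_in())"
```

```text
the job is handed in; nothing more can be done
None
```

The job is handed in at about 32 s: both blanks and the steel template are stacked on the block, flush to within about 1 mm by camera, the clamp is closed at its stop and released, and the bystanders were not touched.

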